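# Fit a sanding drum, spacer collar and cap knob on a spindle sander

## Task

Change the spindle sander over to the thick sanding drum: slide it down the spindle and turn it gently under light pressure until its slots drop over the hidden drive key and it is fully home, then put the narrow spacer collar on top of it and press the cap knob on over that until it clicks home against the collar. Ease everything on without forcing it or leaning hard on the machine, let go, and leave everything else on the bench where it is.

Things in the scene. Friction and masses are not known exactly. Their poses are not given: they have to be found in the camera images.
- sander: spindle sander let into the bench: fixed cast-iron plate 280 (x) x 240 (y) x 32 mm high on the bench, in its middle a 62 mm round throat hole with the upright spindle, 20 mm thick up to 131 mm, then tapering to a 13.4 mm nose. Origin: on the spindle axis at bench height, z up along the spindle; all heights of its parts are above this origin
- flange (a point): on the spindle axis, top of the drive flange (44 mm across) down in the throat, 12 mm up: a seated drum rests on it. Just above, a square drive key goes straight across the spindle (6 mm wide, 36 mm end to end, flat top 20.5 mm up). The motor stopped anywhere: the key's angle is unknown, no listed pose tells it. The stopped motor holds the spindle (about 0.8 N m to turn it)
- nose (a point): tip of the spindle, 163 mm up. The 13.4 mm nose runs from 135 to 157 mm, above it a blunt cone. Two spring balls stick out of the nose by 2.5 mm on opposite sides, centred 146.8 mm up
- drum: the thick sanding drum: upright, 51 mm across, 115 mm tall, brown sleeve, about 0.3 kg, 21 mm hole right through. Two crossing slots in its underside (9 mm wide, 10 mm deep, along its x and y) fit the drive key every quarter turn: off line it stands on the key 8.5 mm too high; within 3 or 4 degrees it drops onto the flange. Origin: centre of the underside, z up
- collar: the narrow spacer collar: flat steel ring 44 mm outside, 22 mm hole, 10 mm thick, lying flat. Origin: centre of its underside
- cap_knob: black ribbed cap knob, 40 mm across and 34 mm tall, closed top, standing hole down on the bench. Its blind hole is 15 mm wide for the first 6 mm and 22 mm wide inside, 28 mm deep. Pushed onto the nose it stops on the spring balls about 14 mm above its seat; a push of roughly 5 to 12 N takes it over them and home against the collar. Origin: centre of its underside
- thin_drum: not for this job: thinner sanding drum, 38 mm across, 115 mm tall, standing on the bench. Origin: centre of the underside
- wide_collar: not for this job: wide steel ring, 62 mm outside, 32 mm hole, 10 mm thick. Origin: centre of its underside
- faceplate: not for this job: small lathe faceplate, steel disc 76 mm across, with a hub 34 mm across to 22 mm height. Origin: centre of its underside
Mind the look-alikes: they are no part of the job. Of the things shaped like the cap_knob, the black one is meant.

How it is judged:
By the outcome, as a careful person would: the job done as asked, in the order asked, and still so for the second after the job is handed in, with the robot touching nothing.
It also fails if it takes over 72 s, if anything falls off the work surface, if the arm or the gripper's body presses on something with over 40 N, if the wrist force passes 120 N, or if a joint passes its speed limit or range.

## Robot

A 6-joint arm with a two-finger parallel gripper is mounted at the origin on the work surface. World frame = base frame: x ahead of the robot, y to its left, z up, the work surface at z = 0. Lengths are in m, angles in rad, forces in N, time in s.
With the tool pointing down it reaches from about 0.375 to 0.975 m from the base axis. Payload 3.8 kg.
Tool frame: the origin (TCP) lies on the mounting face of the last link; the fingertips stand 173 mm ahead of it and the grasp point (between the pads) lies 155 mm ahead of it; z points along the fingers, y is the direction in which the jaws open and shut (so a half turn about z gives the same grasp; the last joint's range is limited). The gripper opens to 85 mm and grips with 20 to 120 N. Pads are 22 mm wide; open, the fingers measure 114 mm over their backs; the gripper's body (76 mm by 85 mm) begins 54 mm behind the grasp point. The pads swing forward as they close: fully open they stand 13 mm farther back than shut.
Start: joints at [1.289, 0.264, 1.604, -0, 1.274, -0.037], TCP at [0.164, 0.655, 0.405] pointing down, gripper open.
Joint ranges: [-2.63, 2.63], [-0.94, 2.18], [0.31, 2.57], [-1.31, 4.45], [0, 2.66], [-2.55, 2.55]. Speed limits (rad/s): [2.57, 2.57, 3.14, 3.14, 3.14, 3.14].

## Interface

Orientations are given as a rotation vector (axis times angle).
In Python, from workcell import bot, imaging, order gives the robot as it stands. The module is installed in compiled form; this text tells all that it offers.
- The arm moves only by the shell command python3 -m creep 'ROWS' [OPENING] [FORCE]. ROWS is JSON, a list of rows, each an object with "slide": the shift along the tool's x, y, z each as a share of 25 mm, from -1 to 1, a list of three; "angular": the turn, a rotation vector about the tool's x, y, z each as a share of 4 degrees, from -1 to 1, a list of three. A call has 1 to 5 rows; each row shifts and turns the commanded pose from where the row before left it, along the tool's axes as they then stand; what a row does not reach is not made up. A row lasts 1/12 s, in which the tool goes at most 41.7 mm and 7.16 degrees, less where a joint would pass 70% of its speed; a pose out of reach is approached as far as the arm can. A call with a number of a shift or a turn outside -1 to 1 is refused whole. A call with a gripper value outside its range is refused whole. OPENING is the closure, from -1 (fully open) to 1 (shut), set as the call begins (- or left out, the last holds). The fingers move at their own pace and stop on an object; FORCE is the grip in N (left out, the last holds). Time passes only in rows, so rows that do not move let the fingers close. It gives the time, the measured TCP pose, the force and the opening at its end, in the units of the state.
- bot.read_state(): the state, without advancing time (a new reading comes with each control period).
- imaging.read_camera(name): name is "scene" or "side" or "wrist"; returns (picture, depth): 384x512x3 uint8, red, green, blue; 384x512 float32, m along the optical axis (not along the pixel's ray), 0 where there is no reading.
- imaging.camera_model(name): a dict with "fovy" (degrees; the focal length in pixels is half the picture's height over the tangent of half this angle, whatever the lens; pixels are square), "cx", "cy" (the principal point, pixels), "camera_from_world" (4x4, takes a point from world to camera coordinates); the wrist camera has in their place "tool_from_camera" (4x4, takes a point from camera to tool coordinates, whose origin is the TCP and whose axes are the flange's). Camera axes: x right, y down, z forward; pixel columns grow to the right and rows downward; lengths in m; the calibration is good to about 2 mm. A picture is of the moment at which its call begins: read the wrist's pose just before it. camera_model takes no time and is no camera call.
- order.finish_job(): hands the job in, once; it reports no verdict.
The state is a dict: "time": time; "q": joint angles; "joint_vel": joint speeds; "joint_torque": joint torques, N m; "tool_pos": TCP position; "tcp_rot": TCP orientation; "wrist_force": force on the tool from outside, world axes, zero at the start; "torque": the same for the moment, N m; "width": opening from 0.0 (shut) to 1.0 (fully open).
Only numpy, scipy, OpenCV 4.12 (cv2) and the standard library are available. Lean on these libraries where they do the work, as an engineer would, in place of code of your own. Each camera call takes 0.05 s, during which the arm holds its last target.

## Working session

There is one attempt and no reset: what is moved stays moved. The work goes in short steps, Python scripts to look and compute and a shell command to move; the robot and the scene stay as the last step left them, time stands still between calls to the robot, and variables do not carry over. Pictures are saved under pics/ and viewed, and the job is handed in when it is done.

```bash
mkdir -p pics; ls; python3 - <<'E'
from workcell import bot, imaging
import cv2
print(bot.read_state())
for n in("scene","side","wrist"):
    p,d=imaging.read_camera(n); cv2.imwrite(f"pics/{n}0.png",p[:,:,::-1]); import numpy as np; np.save(f"{n}0.npy",d)
    print(n,imaging.camera_model(n))
E
```

```text
pics
{'time': 0.0, 'q': array([ 1.28911045e+00,  2.64784517e-01,  1.60538226e+00, -1.28302327e-05,
        1.27370859e+00, -3.68977001e-02]), 'joint_vel': array([ 1.22453186e-03,  9.49041836e-05,  1.26946499e-03, -7.52363541e-04,
       -1.13627707e-03,  2.13039531e-04]), 'joint_torque': array([-1.48034767e-03, -5.15137625e+01, -3.67306602e+01, -2.45068704e-04,
        1.33697205e-02, -8.35804940e-06]), 'tool_pos': array([0.16349366, 0.65454671, 0.40333599]), 'tcp_rot': array([-0.38350422, -3.11774238,  0.00354294]), 'wrist_force': array([-0.07662027, -0.41083475, -0.0726416 ]), 'torque': array([ 0.01455898, -0.00599532, -0.01470338]), 'width': 0.9994379944888475}
scene {'fovy': 49.77553558228048, 'cx': 259.598179232907, 'cy': 193.92473757347577, 'camera_from_world': array([[ 0.73840916,  0.67427341, -0.01035795, -0.3595991 ],
       [ 0.45225092, -0.50654502, -0.73408531, -0.12909257],
       [-0.50022097,  0.53737092, -0.67897826,  1.33186454],
       [ 0.        ,  0.        ,  0.        ,  1.        ]])}
side {'fovy': 44.63203733775683, 'cx': 258.41408307429435, 'cy': 202.66517132987204, 'camera_from_world': array([[ 0.89442356, -0.44720438, -0.0038387 , -0.40979288],
       [-0.33109858, -0.65638932, -0.67788406,  0.25669012],
       [ 0.30063304,  0.60758646, -0.73515881,  1.14344614],
       [ 0.        ,  0.        ,  0.        ,  1.        ]])}
wrist {'fovy': 62.67078076855574, 'cx': 257.08467725816064, 'cy': 192.30668426034654, 'tool_from_camera': array([[-3.59104788e-04, -9.54626037e-01, -2.97806986e-01,
         7.61679631e-02],
       [ 9.99999936e-01, -3.44666219e-04, -1.00996350e-04,
         5.89715003e-04],
       [-6.23026282e-06, -2.97807003e-01,  9.54626099e-01,
         3.13230982e-02],
       [ 0.00000000e+00,  0.00000000e+00,  0.00000000e+00,
         1.00000000e+00]])}
```

View pics/scene0.png

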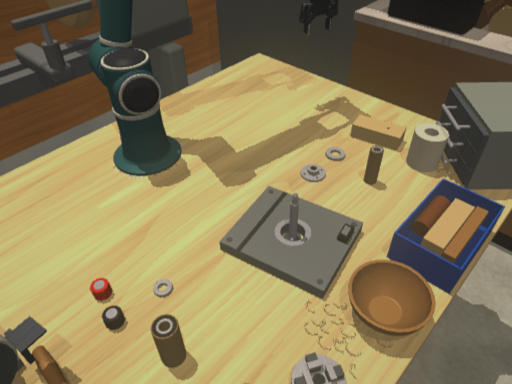

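View pics/side0.png

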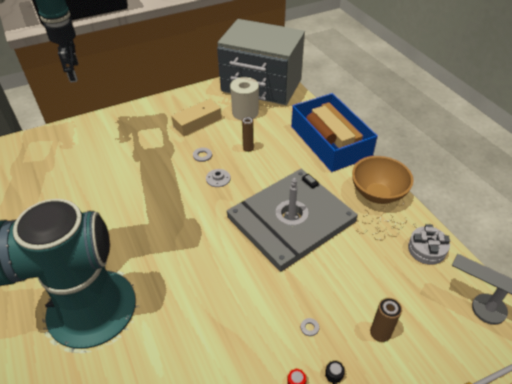

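View pics/wrist0.png

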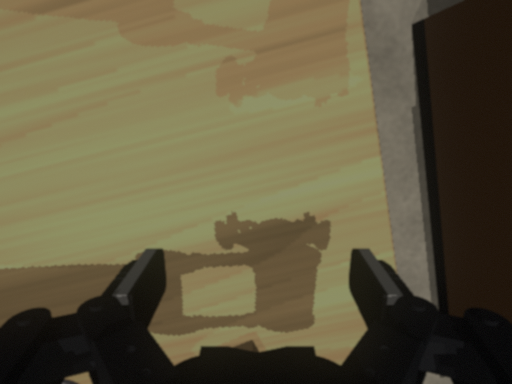

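```bash
cat > h.py <<'E'
import numpy as np, cv2
from workcell import bot, imaging
from scipy.spatial.transform import Rotation as R
def model(n):
    m=imaging.camera_model(n); f=192/np.tan(np.radians(m['fovy']/2)); return m,f
def cfw(n,st=None):
    m,f=model(n)
    if n!='wrist': return np.linalg.inv(m['camera_from_world'])
    T=np.eye(4);T[:3,:3]=R.from_rotvec(st['tcp_rot']).as_matrix();T[:3,3]=st['tool_pos']
    return T@m['tool_from_camera']
def cloud(n,d,st=None):
    m,f=model(n); v,u=np.mgrid[:384,:512]
    P=np.stack([(u-m['cx'])/f*d,(v-m['cy'])/f*d,d,np.ones_like(d)],-1)
    return (P@cfw(n,st).T)[...,:3]
def ray(n,u,v,z,st=None):
    m,f=model(n);W=cfw(n,st); r=W[:3,:3]@np.array([(u-m['cx'])/f,(v-m['cy'])/f,1]);o=W[:3,3]
    return o+r*(z-o[2])/r[2]
def proj(n,p,st=None):
    m,f=model(n);c=np.linalg.inv(cfw(n,st))@np.r_[p,1];return np.array([m['cx']+f*c[0]/c[2],m['cy']+f*c[1]/c[2]])
def circ(xy):
    A=np.c_[2*xy,np.ones(len(xy))];s=np.linalg.lstsq(A,(xy**2).sum(1),rcond=None)[0];return s[:2],np.sqrt(s[2]+s[0]**2+s[1]**2)
E
python3 - <<'E'
from h import *
cl={n:cloud(n,np.load(n+'0.npy')) for n in('scene','side')}
roi={'scene':dict(drum=(145,310,195,370),collar=(150,275,176,300),black=(100,302,128,332),red=(88,275,114,302),thin=(362,142,388,187),wide=(322,143,350,163),spind=(284,190,306,225),plate=(220,185,365,295)),
'side':dict(drum=(365,292,405,345),collar=(298,316,322,338),black=(324,358,347,384),red=(286,367,310,384),thin=(238,115,258,153),wide=(190,146,215,163),spind=(286,172,302,212),plate=(225,165,360,270))}
for n in roi:
  for k,(a,b,c,d) in roi[n].items():
    P=cl[n][b:d,a:c].reshape(-1,3); P=P[P[:,2]>0.005]
    if len(P)<5: print(n,k,len(P));continue
    zt=np.percentile(P[:,2],98); T=P[(P[:,2]>zt-0.004)] ; mm=(T[:,:2].min(0)+T[:,:2].max(0))/2
    print(n,k,len(P),'zt',zt.round(4),'mid',mm.round(4),'ext',np.ptp(T[:,:2],axis=0).round(4),'all',((P.min(0)+P.max(0))/2).round(4),np.ptp(P,axis=0).round(4))
E
```

```text
scene drum 1335 zt 0.1182 mid [ 0.7775 -0.4427] ext [0.4253 0.1919] all [ 0.7455 -0.4117  0.4054] [0.4893 0.2539 0.8008]
scene collar 217 zt 0.5528 mid [ 0.9901 -0.5386] ext [0. 0.] all [ 0.6949 -0.4025  0.4054] [0.5904 0.2723 0.8008]
scene black 417 zt 0.038 mid [ 0.7044 -0.4638] ext [0.5714 0.1497] all [ 0.7041 -0.4581  0.4055] [0.5722 0.1611 0.8006]
scene red 368 zt 0.0382 mid [ 0.663  -0.4534] ext [0.6543 0.1704] all [ 0.6628 -0.4507  0.4055] [0.6547 0.1758 0.8006]
scene thin 539 zt 0.1173 mid [ 0.7854 -0.0819] ext [0.4095 0.9134] all [0.7453 0.0014 0.4055] [0.4897 1.0801 0.8006]
scene wide 164 zt 0.0145 mid [ 0.706  -0.0579] ext [0.5683 0.9615] all [ 0.7058 -0.0579  0.4056] [0.5687 0.9615 0.8005]
scene spind 666 zt 0.1593 mid [ 0.7792 -0.2541] ext [0.4218 0.569 ] all [ 0.7265 -0.175   0.4057] [0.5273 0.7272 0.8003]
scene plate 9490 zt 0.121 mid [ 0.7771 -0.2531] ext [0.426  0.5711] all [ 0.6583 -0.1326  0.4054] [0.6637 0.812  0.8008]
side drum 996 zt 0.1195 mid [ 0.3619 -0.5283] ext [0.5082 0.3624] all [ 0.4038 -0.4948  0.509 ] [0.5922 0.4294 1.008 ]
side collar 214 zt 0.0154 mid [ 0.2882 -0.4876] ext [0.3608 0.4438] all [ 0.2975 -0.4872  0.509 ] [0.3795 0.4447 1.008 ]
side black 376 zt 0.0396 mid [ 0.2825 -0.55  ] ext [0.3496 0.319 ] all [ 0.2843 -0.5486  0.5092] [0.3531 0.3219 1.0077]
side red 269 zt 0.0389 mid [ 0.2408 -0.5388] ext [0.2661 0.3415] all [ 0.2415 -0.5374  0.5113] [0.2675 0.3442 1.0035]
side thin 449 zt 0.1199 mid [ 0.3604 -0.1657] ext [0.5052 1.0876] all [ 0.4033 -0.096   0.5091] [0.5911 1.2271 1.0079]
side wide 176 zt 0.0156 mid [0.4518 0.3933] ext [0.0594 0.0616] all [0.4505 0.3994 0.0117] [0.0736 0.0914 0.0134]
side spind 623 zt 0.1599 mid [ 0.3449 -0.3383] ext [0.4743 0.7425] all [ 0.394  -0.2545  0.5091] [0.5725 0.91   1.008 ]
side plate 7735 zt 0.113 mid [ 0.3465 -0.3375] ext [0.4775 0.7441] all [ 0.4732 -0.1982  0.509 ] [0.7309 1.0227 1.008 ]
```

```bash
python3 - <<'E'
from h import *
roi={'scene':dict(drum=(145,310,195,370),collar=(150,275,176,300),black=(100,302,128,332),red=(88,275,114,302),wide=(322,143,350,163),spind=(284,190,306,225)),
'side':dict(drum=(365,292,405,345),collar=(298,316,322,338),black=(324,358,347,384),red=(286,367,310,384),wide=(190,146,215,163),spind=(286,172,302,212))}
band=dict(drum=(.113,.122),collar=(.007,.016),black=(.032,.042),red=(.032,.042),wide=(.007,.017),spind=(.08,.128))
for n in roi:
  D=np.load(n+'0.npy'); C=cloud(n,D)
  for k,(a,b,c,d) in roi[n].items():
    P=C[b:d,a:c][D[b:d,a:c]>0]
    T=P[(P[:,2]>band[k][0])&(P[:,2]<band[k][1])]
    h=cv2.convexHull(T[:,:2].astype(np.float32))[:,0]
    c0,r=cv2.minEnclosingCircle(T[:,:2].astype(np.float32)); ft,fr=circ(h)
    print(n,k,len(T),'z',np.median(T[:,2]).round(4),'mec',np.round(c0,4),round(r,4),'fit',ft.round(4),fr.round(4),'mid',((T.max(0)+T.min(0))/2).round(4))
E
```

```text
scene drum 466 z 0.1161 mec [ 0.5906 -0.3716] 0.0261 fit [ 0.5902 -0.3715] 0.0251 mid [ 0.5902 -0.3711  0.1164]
scene collar 197 z 0.0103 mec [ 0.4479 -0.2876] 0.0228 fit [ 0.4476 -0.2875] 0.0213 mid [ 0.4474 -0.2875  0.0112]
scene black 254 z 0.0351 mec [ 0.4375 -0.4072] 0.021 fit [ 0.4376 -0.4078] 0.0201 mid [ 0.4377 -0.4074  0.0352]
scene red 208 z 0.0352 mec [ 0.3553 -0.3873] 0.0204 fit [ 0.3554 -0.3867] 0.0195 mid [ 0.3551 -0.3872  0.0355]
scene wide 146 z 0.0104 mec [0.4501 0.3942] 0.0322 fit [0.4507 0.3938] 0.0301 mid [0.4518 0.3929 0.011 ]
scene spind 118 z 0.1058 mec [0.5762 0.0251] 0.0103 fit [0.5753 0.0251] 0.0096 mid [0.5755 0.0248 0.1039]
side drum 312 z 0.1161 mec [ 0.5907 -0.3702] 0.026 fit [ 0.5908 -0.371 ] 0.0248 mid [ 0.5905 -0.3712  0.1169]
side collar 189 z 0.0103 mec [ 0.4493 -0.2862] 0.0226 fit [ 0.4487 -0.2864] 0.0215 mid [ 0.4488 -0.2862  0.0113]
side black 245 z 0.035 mec [ 0.439  -0.4073] 0.0202 fit [ 0.4388 -0.4075] 0.0195 mid [ 0.4388 -0.4074  0.0365]
side red 235 z 0.0349 mec [ 0.3567 -0.3855] 0.0205 fit [ 0.3568 -0.3845] 0.0189 mid [ 0.3559 -0.3839  0.0364]
side wide 153 z 0.0103 mec [0.4505 0.3996] 0.0372 fit [0.4514 0.3955] 0.0324 mid [0.4505 0.3935 0.012 ]
side spind 88 z 0.1024 mec [0.5734 0.0251] 0.0105 fit [0.5738 0.0253] 0.0099 mid [0.5734 0.0245 0.1038]
```

```bash
cat > d.py <<'E'
import sys
from h import *
# usage d.py X Y Z(tcp) [yaw deg of tool y, mod 180]
s=bot.read_state();M=R.from_rotvec(s['tcp_rot']).as_matrix();t=np.array([float(a) for a in sys.argv[1:4]])
d=M.T@(t-s['tool_pos']);print('t',round(s['time'],2),'pos',s['tool_pos'].round(4),'F',s['wrist_force'].round(1),'T',s['torque'].round(2),'w',round(s['width'],3),'q',s['q'].round(2))
print('tool mm',(d*1e3).round(1),'shares',(d/.025).round(2),'rows',np.ceil(abs(d/.025).max()))
z=M[:,2];tl=np.cross(z,[0,0,-1]);print('tilt fix shares',(np.degrees(M.T@tl)/4).round(3),'yaw of tool y',np.degrees(np.arctan2(M[1,1],M[0,1])).round(2))
E
python3 d.py .574 .0255 .40
```

```text
t 0.15 pos [0.1635 0.6546 0.4036] F [ 0.1 -0.6 -0.5] T [ 0.02 -0.02 -0.06] w 1.001 q [ 1.29  0.26  1.61 -0.    1.27 -0.04]
tool mm [-550.7 -510.9    4.5] shares [-22.03 -20.44   0.18] rows 23.0
tilt fix shares [-0.025 -0.     0.   ] yaw of tool y 75.97
```

```bash
R5='x'; 
python3 -m creep '[{"slide":[-1,-0.93,0],"angular":[0,0,0]},{"slide":[-1,-0.93,0],"angular":[0,0,0]},{"slide":[-1,-0.93,0],"angular":[0,0,0]},{"slide":[-1,-0.93,0],"angular":[0,0,0]},{"slide":[-1,-0.93,0],"angular":[0,0,0]}]' -1
python3 -m creep '[{"slide":[-1,-0.93,0],"angular":[0,0,0]},{"slide":[-1,-0.93,0],"angular":[0,0,0]},{"slide":[-1,-0.93,0],"angular":[0,0,0]},{"slide":[-1,-0.93,0],"angular":[0,0,0]},{"slide":[-1,-0.93,0],"angular":[0,0,0]}]'
python3 d.py .574 .0255 .40
```

```text
time: 0.57
tool_pos: [0.2571, 0.5103, 0.4042]
tcp_rot: [-0.383, -3.118, 0.001]
wrist_force: [0.5, 0.4, -0.1]
width: 0.998
time: 0.98
tool_pos: [0.3502, 0.3671, 0.4045]
tcp_rot: [-0.383, -3.118, 0.0]
wrist_force: [0.7, -0.7, 0.5]
width: 0.998
t 0.98 pos [0.3502 0.3671 0.4045] F [ 0.7 -0.7  0.5] T [-0.02 -0.02  0.06] w 0.998 q [ 0.76 -0.06  1.96 -0.    1.24 -0.57]
tool mm [-299.8 -277.3    4.5] shares [-11.99 -11.09   0.18] rows 12.0
tilt fix shares [-0.003 -0.001  0.   ] yaw of tool y 75.99
```

```bash

python3 -m creep '[{"slide":[-1,-0.93,0],"angular":[0,0,0]},{"slide":[-1,-0.93,0],"angular":[0,0,0]},{"slide":[-1,-0.93,0],"angular":[0,0,0]},{"slide":[-1,-0.93,0],"angular":[0,0,0]},{"slide":[-1,-0.93,0],"angular":[0,0,0]}]'
python3 -m creep '[{"slide":[-1,-0.93,0],"angular":[0,0,0]},{"slide":[-1,-0.93,0],"angular":[0,0,0]},{"slide":[-1,-0.93,0],"angular":[0,0,0]},{"slide":[-1,-0.93,0],"angular":[0,0,0]},{"slide":[-1,-0.93,0],"angular":[0,0,0]}]'
python3 d.py .574 .0255 .40
```

```text
time: 1.4
tool_pos: [0.4433, 0.224, 0.4046]
tcp_rot: [-0.383, -3.118, -0.0]
wrist_force: [0.7, 0.6, 0.2]
width: 1.003
time: 1.82
tool_pos: [0.5365, 0.0809, 0.4045]
tcp_rot: [-0.384, -3.118, -0.0]
wrist_force: [0.2, 1.4, -0.3]
width: 1.001
t 1.82 pos [0.5365 0.0809 0.4045] F [ 0.2  1.4 -0.3] T [-0.    0.01  0.04] w 1.001 q [ 0.1   0.01  1.89  0.    1.24 -1.22]
tool mm [-49.9 -44.6   4.4] shares [-1.99 -1.79  0.18] rows 2.0
tilt fix shares [-0.    -0.004  0.   ] yaw of tool y 75.96
```

```bash

python3 -m creep '[{"slide":[-1,-0.9,0.1],"angular":[0,0,0]},{"slide":[-1,-0.9,0.1],"angular":[0,0,0]},{"slide":[0,0,0],"angular":[0,0,0]},{"slide":[0,0,0],"angular":[0,0,0]}]'
python3 - <<'E'
from h import *
s=bot.read_state();p,d=imaging.read_camera('wrist');cv2.imwrite('pics/w1.png',p[:,:,::-1])
np.save('w1.npy',d);np.savez('w1s.npz',**s)
print(s['tool_pos'],proj('wrist',[.574,.0255,.163],s),proj('wrist',[.574,.0255,.032],s))
E
```

```text
time: 2.15
tool_pos: [0.574, 0.0253, 0.3989]
tcp_rot: [-0.388, -3.116, -0.0]
wrist_force: [0.4, -0.6, -0.2]
width: 0.997
[0.57401731 0.02530532 0.39885858] [256.60526032 209.81706907] [256.80288448 167.76873904]
```

View pics/w1.png

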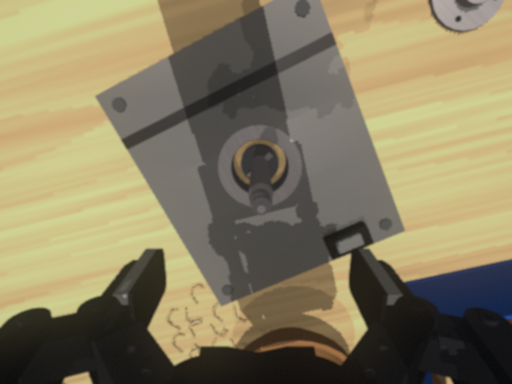

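```bash
python3 - <<'E'
import cv2
p=cv2.imread('pics/w1.png')[115:225,205:315];cv2.imwrite('pics/w1z.png',cv2.resize(p,None,fx=5,fy=5,interpolation=cv2.INTER_CUBIC))
E
```

```text
(no output)
```

View pics/w1z.png

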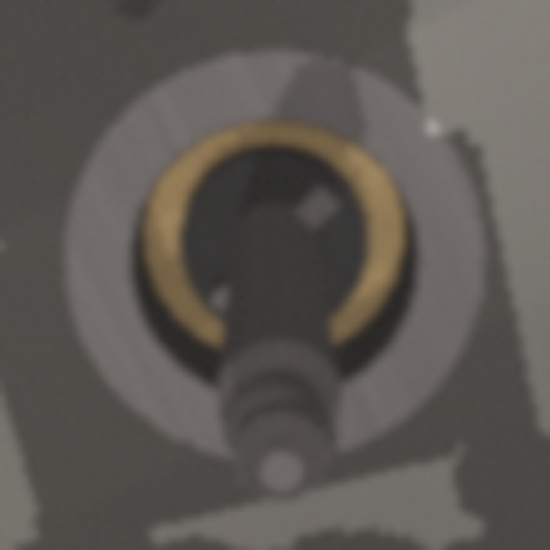

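```bash
python3 - <<'E'
from h import *
s=dict(np.load('w1s.npz'))
for u,v,z in[(260.8,208.6,.163),(259.6,165.6,.032),(259.4,165.6,.032)]: print(ray('wrist',u,v,z,s))
for u,v in[(205+318/5,115+208/5),(205+220/5,115+297/5)]:print('key',ray('wrist',u,v,.0205,s))
for n in('scene','side'):
  p=cv2.imread(f'pics/{n}0.png'); print(proj(n,[.574,.0255,.163]),n,proj(n,[.5747,.0245,.032]))
  x=(255,155) if n=='scene' else (255,140)
  x=(254,175) if n=='scene' else (252,165)
  cv2.imwrite(f'pics/{n}z.png',cv2.resize(p[x[1]:x[1]+80,x[0]:x[0]+80],None,fx=7,fy=7,interpolation=cv2.INTER_CUBIC))
E
```

```text
[0.57384388 0.02852839 0.163     ]
[0.57241272 0.02903662 0.032     ]
[0.57235935 0.0288261  0.032     ]
key [0.56743049 0.0407078  0.0205    ]
key [0.58179704 0.01439018 0.0205    ]
[294.42395607 193.01937382] scene [291.94257042 231.84761423]
[293.76775578 179.27276354] side [291.73848498 212.90863145]
```

View pics/scenez.png

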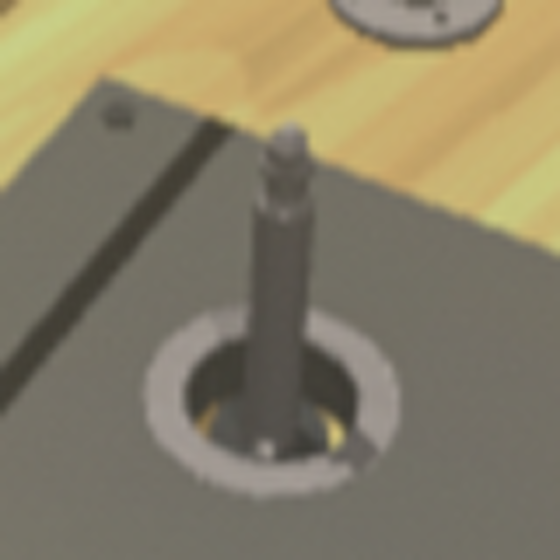

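View pics/sidez.png

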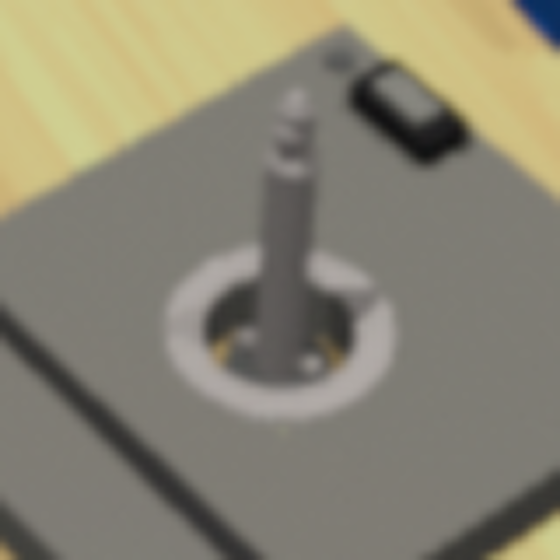

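```bash
python3 - <<'E'
from h import *
for n,u,v,z in[('scene',292.6,231.7,.032),('side',291.7,211.9,.032),('scene',295.2,193.9,.163),('side',294,178,.163)]: print(n,ray(n,u,v,z))
E
python3 d.py .5906 -.3712 .40
```

```text
scene [0.57561177 0.02598208 0.032     ]
side [0.5764506  0.02783559 0.032     ]
scene [0.57718721 0.02436406 0.163     ]
side [0.5768617  0.02933551 0.163     ]
t 2.2 pos [0.5735 0.0263 0.399 ] F [0.8 0.5 0.7] T [0.02 0.   0.  ] w 1.0 q [ 0.    0.08  1.83  0.    1.23 -1.32]
tool mm [-113.6 -381.3   -1.2] shares [ -4.54 -15.25  -0.05] rows 16.0
tilt fix shares [ 0.002 -0.024 -0.   ] yaw of tool y 75.88
```

```bash

python3 -m creep '[{"slide":[-0.28,-0.95,0],"angular":[0,0,0]},{"slide":[-0.28,-0.95,0],"angular":[0,0,0]},{"slide":[-0.28,-0.95,0],"angular":[0,0,0]},{"slide":[-0.28,-0.95,0],"angular":[0,0,0]},{"slide":[-0.28,-0.95,0],"angular":[0,0,0]}]'
python3 -m creep '[{"slide":[-0.28,-0.95,0],"angular":[0,0,0]},{"slide":[-0.28,-0.95,0],"angular":[0,0,0]},{"slide":[-0.28,-0.95,0],"angular":[0,0,0]},{"slide":[-0.28,-0.95,0],"angular":[0,0,0]},{"slide":[-0.28,-0.95,0],"angular":[0,0,0]}]'
python3 -m creep '[{"slide":[-0.28,-0.95,0],"angular":[0,0,0]},{"slide":[-0.28,-0.95,0],"angular":[0,0,0]},{"slide":[-0.28,-0.95,0],"angular":[0,0,0]},{"slide":[-0.28,-0.95,0],"angular":[0,0,0]},{"slide":[-0.28,-0.95,0],"angular":[0,0,0]}]'
python3 -m creep '[{"slide":[-0.28,-0.95,0],"angular":[0,0,0]},{"slide":[0,0,0],"angular":[0,0,0]},{"slide":[0,0,0],"angular":[0,0,0]}]'
python3 - <<'E'
from h import *
s=bot.read_state();p,d=imaging.read_camera('wrist');cv2.imwrite('pics/w2.png',p[:,:,::-1])
np.save('w2.npy',d);np.savez('w2s.npz',**s)
print(s['tool_pos'],proj('wrist',[.5906,-.3712,.115],s))
C=cloud('wrist',d,s);m=(d>0)&(C[...,2]>.105)&(C[...,2]<.125)
T=C[m];h=cv2.convexHull(T[:,:2].astype(np.float32))[:,0];print(len(T),cv2.minEnclosingCircle(T[:,:2].astype(np.float32)),circ(h),np.median(T[:,2]))
E
python3 d.py .5906 -.3712 .40
```

```text
time: 2.62
tool_pos: [0.5782, -0.0961, 0.3998]
tcp_rot: [-0.38, -3.118, -0.001]
wrist_force: [0.6, 0.1, 0.2]
width: 0.999
time: 3.03
tool_pos: [0.5837, -0.2198, 0.3999]
tcp_rot: [-0.38, -3.118, -0.001]
wrist_force: [-0.2, 0.0, 0.1]
width: 0.997
time: 3.45
tool_pos: [0.5894, -0.3434, 0.3998]
tcp_rot: [-0.38, -3.118, -0.001]
wrist_force: [0.5, 0.5, -0.1]
width: 1.001
time: 3.7
tool_pos: [0.5903, -0.3685, 0.3995]
tcp_rot: [-0.384, -3.118, -0.001]
wrist_force: [-0.1, -0.0, -0.7]
width: 0.999
[ 0.5902749  -0.36849429  0.39945567] [253.09173442 190.41314171]
2814 ((0.6108962893486023, -0.4891800880432129), 0.14672249555587769) (array([ 0.61292056, -0.49037909]), np.float64(0.13944215757519043)) 0.11482487811645414
t 3.75 pos [ 0.5903 -0.3677  0.3995] F [ 1.  -0.2  0.3] T [ 0.05  0.01 -0.01] w 0.999 q [-0.59  0.31  1.56  0.    1.28 -1.92]
tool mm [-1.1 -3.3 -0.5] shares [-0.04 -0.13 -0.02] rows 1.0
tilt fix shares [ 0.017 -0.01  -0.   ] yaw of tool y 76.01
```

View pics/w2.png

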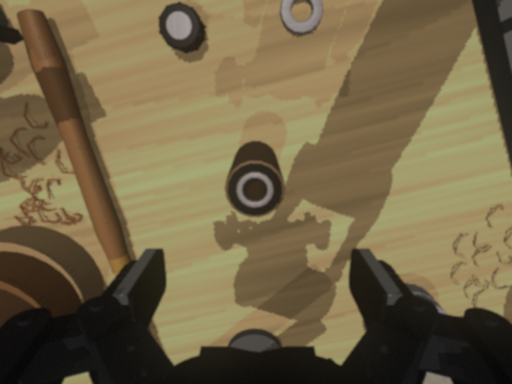

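```bash
python3 - <<'E'
from h import *
s=dict(np.load('w2s.npz'));d=np.load('w2.npy');C=cloud('wrist',d,s)
m=(d>0)&(C[...,2]>.108)&(C[...,2]<.122);m[:150]=0;m[225:]=0;m[:,:215]=0;m[:,295:]=0
T=C[m];h=cv2.convexHull(T[:,:2].astype(np.float32))[:,0];print(len(T),cv2.minEnclosingCircle(T[:,:2].astype(np.float32)),circ(h),np.median(T[:,2]))
p=cv2.imread('pics/w2.png')[145:225,215:295];cv2.imwrite('pics/w2z.png',cv2.resize(p,None,fx=7,fy=7,interpolation=cv2.INTER_CUBIC))
v,u=np.nonzero(m);print((u.min()+u.max())/2,(v.min()+v.max())/2)
s1=dict(np.load('w1s.npz'));d=np.load('w1.npy');C=cloud('wrist',d,s1)
for lo,hi,a,b,c,e in[(.15,.17,245,195,275,220),(.025,.040,215,122,310,225)]:
  m=(d>0)&(C[...,2]>lo)&(C[...,2]<hi);m[:b]=0;m[e:]=0;m[:,:a]=0;m[:,c:]=0
  T=C[m];print(len(T),np.median(T,0),(T.max(0)+T.min(0))/2)
E
```

```text
2320 ((0.5900806188583374, -0.3693302869796753), 0.025450851768255234) (array([ 0.59007676, -0.369439  ]), np.float64(0.025054125972225248)) 0.11488062608645838
254.5 187.5
330 [0.57200369 0.02903842 0.15873813] [0.57389207 0.02863784 0.15691785]
6985 [0.58497176 0.03437671 0.03181796] [0.58440928 0.0262093  0.03246899]
```

View pics/w2z.png

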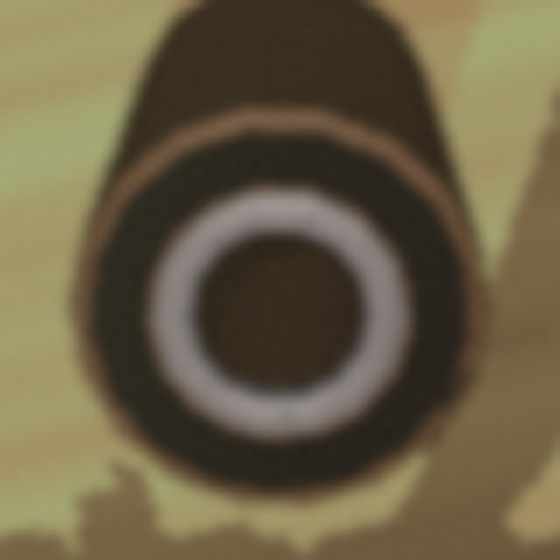

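```bash
python3 d.py .5902 -.3695 .258
python3 -m creep '[{"slide":[0,-0.05,1],"angular":[0,0,0]},{"slide":[0,0,1],"angular":[0,0,0]},{"slide":[0,0,1],"angular":[0,0,0]},{"slide":[0,0,1],"angular":[0,0,0]},{"slide":[0,0,1],"angular":[0,0,0]}]'
python3 -m creep '[{"slide":[0,0,0.6],"angular":[0,0,0]},{"slide":[0,0,0],"angular":[0,0,0]},{"slide":[0,0,0],"angular":[0,0,0]}]'
python3 d.py .5902 -.3695 .258
```

```text
t 3.75 pos [ 0.5903 -0.3677  0.3995] F [ 1.  -0.2  0.3] T [ 0.05  0.01 -0.01] w 0.999 q [-0.59  0.31  1.56  0.    1.28 -1.92]
tool mm [ -0.4  -1.9 141.5] shares [-0.02 -0.08  5.66] rows 6.0
tilt fix shares [ 0.017 -0.01  -0.   ] yaw of tool y 76.01
time: 4.17
tool_pos: [0.5902, -0.3678, 0.274]
tcp_rot: [0.38, 3.118, 0.001]
wrist_force: [0.1, 0.1, 0.0]
width: 0.997
time: 4.42
tool_pos: [0.5899, -0.3688, 0.2591]
tcp_rot: [-0.381, -3.116, -0.002]
wrist_force: [-0.3, 0.2, 0.6]
width: 1.001
t 4.42 pos [ 0.5899 -0.3688  0.2591] F [-0.3  0.2  0.6] T [-0.05 -0.04 -0.01] w 1.001 q [-0.59  0.42  1.68  0.    1.04 -1.92]
tool mm [-0.5 -0.6  1.1] shares [-0.02 -0.02  0.04] rows 1.0
tilt fix shares [ 0.014 -0.029 -0.   ] yaw of tool y 76.05
```

```bash
python3 -m creep '[{"slide":[0,0,0],"angular":[0,0,0]},{"slide":[0,0,0],"angular":[0,0,0]},{"slide":[0,0,0],"angular":[0,0,0]},{"slide":[0,0,0],"angular":[0,0,0]}]' 1 40
python3 -m creep '[{"slide":[0,0,0],"angular":[0,0,0]},{"slide":[0,0,0],"angular":[0,0,0]}]'
python3 - <<'E'
from h import *
s=bot.read_state();p,d=imaging.read_camera('wrist');cv2.imwrite('pics/w3.png',p[:,:,::-1])
np.save('w3.npy',d);np.savez('w3s.npz',**s)
E
python3 d.py .5902 -.3695 .258
```

```text
time: 4.75
tool_pos: [0.5907, -0.3708, 0.2625]
tcp_rot: [0.383, 3.114, -0.003]
wrist_force: [-0.6, 1.4, 5.5]
width: 0.579
time: 4.92
tool_pos: [0.5908, -0.3708, 0.2625]
tcp_rot: [0.383, 3.114, -0.002]
wrist_force: [-0.5, 1.9, 6.8]
width: 0.578
t 4.97 pos [ 0.5908 -0.3708  0.2625] F [0.1 2.2 7.6] T [ 0.14 -0.01  0.04] w 0.581 q [-0.6   0.41  1.68  0.    1.04 -1.92]
tool mm [0.9 1.1 4.5] shares [0.04 0.04 0.18] rows 1.0
tilt fix shares [-0.016  0.06  -0.   ] yaw of tool y 75.96
```

View pics/w3.png

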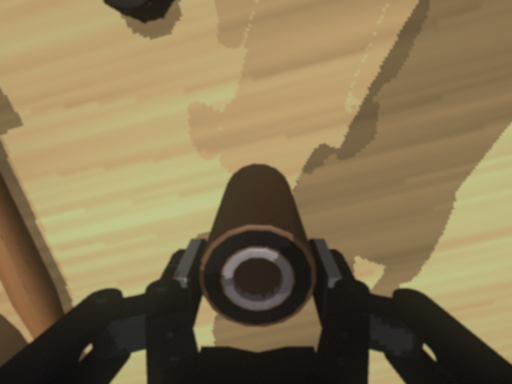

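```bash
python3 - <<'E'
from h import *
s=dict(np.load('w3s.npz'));d=np.load('w3.npy');C=cloud('wrist',d,s)
M=R.from_rotvec(s['tcp_rot']).as_matrix()
m=(d>0)&(C[...,2]>.108)&(C[...,2]<.121);m[:215]=0;m[330:]=0;m[:,:203]=0;m[:,314:]=0
p=cv2.imread('pics/w3.png').astype(int)
T=(C[m]-s['tool_pos'])@M
h=cv2.convexHull(T[:,:2].astype(np.float32))[:,0];print(len(T),cv2.minEnclosingCircle(T[:,:2].astype(np.float32)),circ(h),np.median(T[:,2]))
g=p[215:330,203:314]; hs=cv2.cvtColor(g.astype(np.uint8),cv2.COLOR_BGR2HSV)
mk=((hs[...,2]>110)&(hs[...,1]<60)).astype(np.uint8)
cs,_=cv2.findContours(mk,cv2.RETR_EXTERNAL,cv2.CHAIN_APPROX_NONE);c=max(cs,key=cv2.contourArea);e=cv2.fitEllipse(c);print(e,e[0][0]+203,e[0][1]+215)
w=ray('wrist',e[0][0]+203,e[0][1]+215,.115,s);print(w,(w-s['tool_pos'])@M)
E
```

```text
8682 ((0.0012209595879539847, 0.0022760434076189995), 0.02687881328165531) (array([0.00139133, 0.00112895]), np.float64(0.025572547921384057)) 0.1476209442611787
((45.67115020751953, 47.53577423095703), (25.323535919189453, 51.01158142089844), 69.81359100341797) 248.67115020751953 262.53577423095703
[ 0.58141391 -0.37161689  0.115     ] [ 0.00945785 -0.00292137  0.14742915]
```

```bash

python3 -m creep '[{"slide":[0,0,-0.3],"angular":[0,0,0]},{"slide":[0,0,-0.8],"angular":[0,0,0]},{"slide":[0,0,-1],"angular":[0,0,0]},{"slide":[0,0,-1],"angular":[0,0,0]},{"slide":[0,0,-1],"angular":[0,0,0]}]'
python3 -m creep '[{"slide":[0,0,-1],"angular":[0,0,0]},{"slide":[0,0,-1],"angular":[0,0,0]},{"slide":[0,0,-1],"angular":[0,0,0]},{"slide":[0,0,-1],"angular":[0,0,0]},{"slide":[0,0,0],"angular":[0,0,0]}]'
python3 d.py .5747 .027 .453
```

```text
time: 5.38
tool_pos: [0.5893, -0.3701, 0.3624]
tcp_rot: [-0.384, -3.116, -0.001]
wrist_force: [1.1, 0.1, -2.5]
width: 0.58
time: 5.8
tool_pos: [0.5904, -0.3708, 0.4693]
tcp_rot: [0.383, 3.109, -0.007]
wrist_force: [1.2, -0.4, -0.3]
width: 0.584
t 5.8 pos [ 0.5904 -0.3708  0.4693] F [ 1.2 -0.4 -0.3] T [-0.07 -0.08  0.03] w 0.584 q [-0.6   0.27  1.48 -0.    1.38 -1.92]
tool mm [111.9 382.2  13.9] shares [ 4.48 15.29  0.55] rows 16.0
tilt fix shares [-0.051  0.135 -0.   ] yaw of tool y 75.96
```

```bash

python3 -m creep '[{"slide":[0.28,0.95,0],"angular":[0,0,0]},{"slide":[0.28,0.95,0],"angular":[0,0,0]},{"slide":[0.28,0.95,0],"angular":[0,0,0]},{"slide":[0.28,0.95,0],"angular":[0,0,0]},{"slide":[0.28,0.95,0],"angular":[0,0,0]}]'
python3 -m creep '[{"slide":[0.28,0.95,0],"angular":[0,0,0]},{"slide":[0.28,0.95,0],"angular":[0,0,0]},{"slide":[0.28,0.95,0],"angular":[0,0,0]},{"slide":[0.28,0.95,0],"angular":[0,0,0]},{"slide":[0.28,0.95,0],"angular":[0,0,0]}]'
python3 -m creep '[{"slide":[0.28,0.95,0],"angular":[0,0,0]},{"slide":[0.28,0.95,0],"angular":[0,0,0]},{"slide":[0.28,0.95,0],"angular":[0,0,0]},{"slide":[0.28,0.95,0],"angular":[0,0,0]},{"slide":[0.28,0.95,0],"angular":[0,0,0]}]'
python3 -m creep '[{"slide":[0.28,0.95,0],"angular":[0,0,0]},{"slide":[0,0,0],"angular":[0,0,0]},{"slide":[0,0,0],"angular":[0,0,0]}]'
python3 d.py .5747 .027 .453
```

```text
time: 6.22
tool_pos: [0.584, -0.2455, 0.4596]
tcp_rot: [-0.384, -3.115, -0.002]
wrist_force: [-0.3, 0.5, -3.1]
width: 0.581
time: 6.63
tool_pos: [0.5787, -0.1217, 0.4599]
tcp_rot: [-0.384, -3.115, -0.001]
wrist_force: [-0.3, 0.1, -2.0]
width: 0.579
time: 7.05
tool_pos: [0.5736, 0.0019, 0.46]
tcp_rot: [-0.384, -3.115, 0.001]
wrist_force: [0.7, 0.0, -2.1]
width: 0.579
time: 7.3
tool_pos: [0.5727, 0.0267, 0.4603]
tcp_rot: [-0.379, -3.116, 0.001]
wrist_force: [-0.8, -1.1, -2.9]
width: 0.585
t 7.3 pos [0.5727 0.0267 0.4603] F [-0.8 -1.1 -2.9] T [-0.01  0.02  0.06] w 0.585 q [ 0.    0.04  1.75 -0.    1.35 -1.33]
tool mm [-1.9  0.8  7.2] shares [-0.07  0.03  0.29] rows 1.0
tilt fix shares [-0.014 -0.037  0.   ] yaw of tool y 76.11
```

```bash

python3 -m creep '[{"slide":[-0.07,0.03,0.8],"angular":[0,0,0]},{"slide":[0,0,0],"angular":[0,0,0]},{"slide":[0,0,0],"angular":[0,0,0]}]'
python3 d.py .5747 .027 .440
python3 - <<'E'
from h import *
for n,x in(('scene',(264,110)),('side',(250,110))):
  p,d=imaging.read_camera(n);np.save(n+'4.npy',d);cv2.imwrite(f'pics/{n}4.png',p[:,:,::-1])
  cv2.imwrite(f'pics/{n}4z.png',cv2.resize(p[x[1]:x[1]+110,x[0]:x[0]+75,::-1],None,fx=5,fy=5,interpolation=cv2.INTER_CUBIC))
E
```

```text
time: 7.55
tool_pos: [0.5745, 0.025, 0.4398]
tcp_rot: [-0.384, -3.113, 0.002]
wrist_force: [-0.6, -0.1, -2.7]
width: 0.582
t 7.55 pos [0.5745 0.025  0.4398] F [-0.6 -0.1 -2.7] T [ 0.04 -0.07  0.05] w 0.582 q [ 0.    0.06  1.78 -0.    1.31 -1.32]
tool mm [ 0.2  2.  -0.2] shares [ 0.01  0.08 -0.01] rows 1.0
tilt fix shares [-0.024 -0.067  0.   ] yaw of tool y 75.92
```

View pics/scene4z.png

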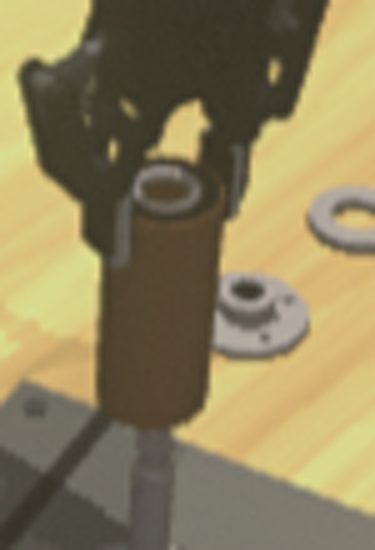

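View pics/side4z.png

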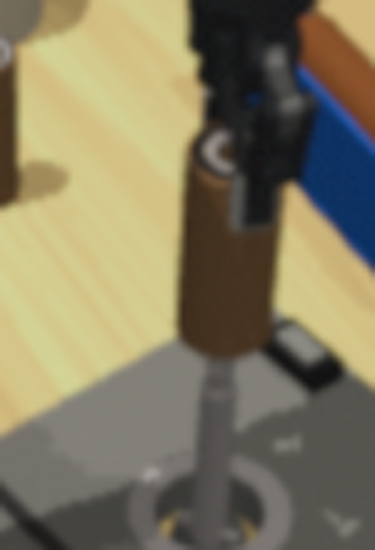

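```bash
cat > cyl.py <<'E'
from h import *
from scipy.optimize import least_squares
def fit(T,r,c0):
    f=lambda c:np.hypot(T[:,0]-c[0],T[:,1]-c[1])-r
    return least_squares(f,c0,loss='soft_l1',f_scale=.0007)
def run(sfx,zb,c0=(.575,.027),rd=.0255):
  for n,(a,b,c,e) in(('scene',(275,100,320,250)),('side',(275,100,320,230))):
    d=np.load(n+sfx+'.npy');C=cloud(n,d)
    for lo,hi,r in zb:
      m=(d>0)&(C[...,2]>lo)&(C[...,2]<hi)&(np.hypot(C[...,0]-c0[0],C[...,1]-c0[1])<r+.006);m[:b]=0;m[e:]=0
      T=C[m];q=fit(T,r,c0);print(n,lo,hi,r,len(T),q.x.round(4),'rms',np.sqrt(np.mean(q.fun**2)).round(5))
if __name__=='__main__':
  run('4',[(.05,.125,.010),(.05,.085,.01),(.09,.125,.01),(.19,.24,.0255),(.19,.215,.0255),(.22,.25,.0255)])
E
python3 cyl.py
```

```text
scene 0.05 0.125 0.01 186 [0.5736 0.0272] rms 0.00099
scene 0.05 0.085 0.01 87 [0.5734 0.0273] rms 0.00102
scene 0.09 0.125 0.01 86 [0.5737 0.0271] rms 0.00097
scene 0.19 0.24 0.0255 398 [0.5714 0.0251] rms 0.00101
scene 0.19 0.215 0.0255 201 [0.5713 0.0251] rms 0.00098
scene 0.22 0.25 0.0255 240 [0.5716 0.0253] rms 0.00105
side 0.05 0.125 0.01 138 [0.5758 0.0281] rms 0.00149
side 0.05 0.085 0.01 62 [0.5757 0.0282] rms 0.0016
side 0.09 0.125 0.01 68 [0.576 0.028] rms 0.00137
side 0.19 0.24 0.0255 298 [0.575 0.026] rms 0.00137
side 0.19 0.215 0.0255 146 [0.5749 0.0258] rms 0.00138
side 0.22 0.25 0.0255 182 [0.5749 0.0262] rms 0.00142
```

```bash
cat > sil.py <<'E'
from h import *
import sys
def run(sfx,zd,zs,cd,cs=(.5747,.027),rd=.0255):
  out=[]
  for n in('scene','side'):
    d=np.load(n+sfx+'.npy');C=cloud(n,d);W=cfw(n);rt=W[:3,0];m0,f=model(n)
    res={}
    for k,(lo,hi),r,c0 in(('drum',zd,rd,cd),('sp',zs,.010,cs)):
      m=(d>0)&(C[...,2]>lo)&(C[...,2]<hi)&(np.hypot(C[...,0]-c0[0],C[...,1]-c0[1])<r+.008)
      o=[]
      for v in range(384):
        u=np.nonzero(m[v])[0]
        if len(u)<3: continue
        wd=(u[-1]-u[0]+1)*d[v,u].mean()/f
        if abs(wd-2*r)>.004: continue
        uc=(u[0]+u[-1])/2; z=np.median(C[v,u,2])
        dep=(np.linalg.inv(W)@np.r_[c0,z,1])[2]
        # lateral offset of the axis from c0
        pu=proj(n,[c0[0],c0[1],z]); o.append(((uc-pu[0])*dep/f*1e3,wd))
      o=np.array(o);res[k]=np.median(o[:,0]);print(n,k,len(o),'lat off mm',res[k].round(2),'std',o[:,0].std().round(2),'w',o[:,1].mean().round(4))
    out.append((rt[:2],res['sp']+1e3*rt[:2]@np.array(cs)-res['drum']-1e3*rt[:2]@np.array(cd)))
  A=np.array([o[0] for o in out]);b=np.array([o[1] for o in out]);print('lateral needed',b,'shift world mm',np.linalg.solve(A,b))
if __name__=='__main__': run(sys.argv[1],*eval(sys.argv[2]))
E
python3 sil.py 4 '(.19,.26),(.05,.125),(.5745,.0255)'
```

```text
scene drum 23 lat off mm -3.33 std 0.57 w 0.05
scene sp 22 lat off mm -1.19 std 0.43 w 0.0199
side drum 21 lat off mm -0.91 std 0.61 w 0.05
side sp 19 lat off mm 0.16 std 0.43 w 0.0195
lateral needed [3.29364907 0.57690163] shift world mm [1.99497705 2.70000228]
```

```bash

python3 -m creep '[{"slide":[0,0.1,0],"angular":[0,0,0]},{"slide":[0,0,0.4],"angular":[0,0,0]},{"slide":[0,0,0.4],"angular":[0,0,0]},{"slide":[0,0,0.2],"angular":[0,0,0]},{"slide":[0,0,0],"angular":[0,0,0]}]'
python3 d.py .5747 .027 .440
```

```text
time: 8.07
tool_pos: [0.575, 0.0283, 0.4145]
tcp_rot: [-0.383, -3.114, 0.001]
wrist_force: [-0.4, 1.0, -2.0]
width: 0.579
t 8.07 pos [0.575  0.0283 0.4145] F [-0.4  1.  -2. ] T [0.02 0.05 0.02] w 0.579 q [ 0.01  0.07  1.81 -0.    1.27 -1.32]
tool mm [  0.1  -1.3 -25.5] shares [ 0.   -0.05 -1.02] rows 2.0
tilt fix shares [-0.017 -0.061  0.   ] yaw of tool y 75.97
```

```bash

python3 -m creep '[{"slide":[0,0,0.3],"angular":[0,0,0]},{"slide":[0,0,0.2],"angular":[0,0,0]},{"slide":[0,0,0.2],"angular":[0,0,0]},{"slide":[0,0,0],"angular":[0,0,0]}]'
python3 d.py .5747 .027 .440
python3 - <<'E'
from h import *
for n,x in(('scene',(264,110)),('side',(250,110))):
  p,d=imaging.read_camera(n);np.save(n+'5.npy',d);cv2.imwrite(f'pics/{n}5.png',p[:,:,::-1])
E
python3 sil.py 5 '(.165,.24),(.05,.125),(.575,.028)'
```

```text
time: 8.4
tool_pos: [0.5753, 0.0283, 0.3981]
tcp_rot: [-0.383, -3.116, 0.0]
wrist_force: [-0.2, -0.3, -3.1]
width: 0.585
t 8.4 pos [0.5753 0.0283 0.3981] F [-0.2 -0.3 -3.1] T [-0.01 -0.06  0.02] w 0.585 q [ 0.01  0.08  1.83 -0.    1.23 -1.32]
tool mm [  0.4  -1.5 -41.9] shares [ 0.02 -0.06 -1.68] rows 2.0
tilt fix shares [-0.009 -0.034 -0.   ] yaw of tool y 75.98
scene drum 18 lat off mm -2.01 std 0.61 w 0.0497
scene sp 20 lat off mm -1.14 std 0.53 w 0.0197
side drum 21 lat off mm -0.66 std 0.62 w 0.0497
side sp 18 lat off mm 0.23 std 0.44 w 0.0195
lateral needed [-0.02216133  1.07028534] shift world mm [ 0.76261637 -0.86802212]
```

```bash

python3 -m creep '[{"slide":[0,0,0.15],"angular":[0,0,0]},{"slide":[0,0,0.15],"angular":[0,0,0]},{"slide":[0,0,0],"angular":[0,0,0]}]'
python3 d.py .5747 .027 .440
```

```text
time: 8.75
tool_pos: [0.5755, 0.0283, 0.3914]
tcp_rot: [-0.383, -3.117, 0.0]
wrist_force: [-0.2, -0.7, -2.6]
width: 0.58
t 8.75 pos [0.5755 0.0283 0.3914] F [-0.2 -0.7 -2.6] T [-0.01  0.02  0.04] w 0.58 q [ 0.01  0.09  1.83  0.    1.22 -1.32]
tool mm [  0.5  -1.5 -48.6] shares [ 0.02 -0.06 -1.94] rows 2.0
tilt fix shares [-0.003 -0.014  0.   ] yaw of tool y 75.97
```

```bash

python3 -m creep '[{"slide":[0,0,0.2],"angular":[0,0,0]},{"slide":[0,0,0.2],"angular":[0,0,0]},{"slide":[0,0,0.2],"angular":[0,0,0]}]'
python3 -m creep '[{"slide":[0,0,0.4],"angular":[0,0,0]},{"slide":[0,0,0.4],"angular":[0,0,0]},{"slide":[0,0,0],"angular":[0,0,0]}]'
python3 d.py .5747 .027 .2835
```

```text
time: 9.0
tool_pos: [0.5758, 0.0281, 0.3771]
tcp_rot: [0.383, 3.118, -0.001]
wrist_force: [-1.9, -1.2, -2.2]
width: 0.582
time: 9.25
tool_pos: [0.5749, 0.0282, 0.3538]
tcp_rot: [-0.383, -3.114, 0.001]
wrist_force: [1.7, -1.7, -5.7]
width: 0.582
t 9.25 pos [0.5749 0.0282 0.3538] F [ 1.7 -1.7 -5.7] T [-0.39 -0.37  0.01] w 0.582 q [ 0.01  0.12  1.87 -0.    1.15 -1.32]
tool mm [-0.3 -1.1 70.3] shares [-0.01 -0.04  2.81] rows 3.0
tilt fix shares [-0.015 -0.051 -0.   ] yaw of tool y 75.97
```

```bash

python3 -m creep '[{"slide":[-0.03,-0.04,0.4],"angular":[0,0,0]},{"slide":[0,0,0.5],"angular":[0,0,0]},{"slide":[0,0,0.5],"angular":[0,0,0]},{"slide":[0,0,0.5],"angular":[0,0,0]},{"slide":[0,0,0],"angular":[0,0,0]}]'
python3 d.py .5747 .027 .2835
```

```text
time: 9.67
tool_pos: [0.5753, 0.0273, 0.3056]
tcp_rot: [-0.383, -3.114, -0.0]
wrist_force: [0.8, 0.5, -3.9]
width: 0.586
t 9.67 pos [0.5753 0.0273 0.3056] F [ 0.8  0.5 -3.9] T [ 0.03 -0.16 -0.02] w 0.586 q [ 0.    0.16  1.92  0.    1.07 -1.32]
tool mm [ 0.4 -0.5 22.1] shares [ 0.02 -0.02  0.89] rows 1.0
tilt fix shares [-0.005 -0.053 -0.   ] yaw of tool y 75.97
```

```bash

python3 -m creep '[{"slide":[0,0,0.3],"angular":[0,0,0]},{"slide":[0,0,0.3],"angular":[0,0,0]},{"slide":[0,0,0.2],"angular":[0,0,0]},{"slide":[0,0,0],"angular":[0,0,0]}]'
python3 d.py .5747 .027 .2835
```

```text
time: 10.0
tool_pos: [0.5759, 0.0272, 0.2883]
tcp_rot: [-0.383, -3.117, 0.0]
wrist_force: [-0.1, 1.0, -3.5]
width: 0.582
t 10.0 pos [0.5759 0.0272 0.2883] F [-0.1  1.  -3.5] T [ 0.03  0.01 -0.04] w 0.582 q [ 0.    0.18  1.93 -0.    1.03 -1.32]
tool mm [ 1.1 -0.4  4.8] shares [ 0.04 -0.02  0.19] rows 1.0
tilt fix shares [-0.006 -0.021  0.   ] yaw of tool y 75.98
```

```bash

python3 -m creep '[{"slide":[0,0,0.15],"angular":[0,0,0]},{"slide":[0,0,0.1],"angular":[0,0,0]},{"slide":[0,0,0],"angular":[0,0,0]},{"slide":[0,0,0],"angular":[0,0,0]}]'
python3 d.py .5747 .027 .2835
```

```text
time: 10.33
tool_pos: [0.576, 0.0273, 0.2831]
tcp_rot: [-0.383, -3.117, -0.0]
wrist_force: [-3.2, 2.3, -4.5]
width: 0.581
t 10.33 pos [0.576  0.0273 0.2831] F [-3.2  2.3 -4.5] T [ 0.22  0.35 -0.03] w 0.581 q [ 0.    0.19  1.94  0.    1.02 -1.32]
tool mm [ 1.2 -0.6 -0.4] shares [ 0.05 -0.02 -0.02] rows 1.0
tilt fix shares [ 0.002 -0.01   0.   ] yaw of tool y 75.97
```

```bash

python3 -m creep '[{"slide":[0,0,0.12],"angular":[0,0,0]},{"slide":[0,0,0],"angular":[0,0,0]},{"slide":[0,0,0],"angular":[0,0,0]}]'
python3 d.py .5747 .027 .2835
```

```text
time: 10.58
tool_pos: [0.5761, 0.0273, 0.2827]
tcp_rot: [-0.383, -3.117, -0.0]
wrist_force: [-8.7, 1.8, 10.5]
width: 0.585
t 10.58 pos [0.5761 0.0273 0.2827] F [-8.7  1.8 10.5] T [0.23 1.46 0.03] w 0.585 q [ 0.    0.19  1.94  0.    1.02 -1.32]
tool mm [ 1.3 -0.7 -0.8] shares [ 0.05 -0.03 -0.03] rows 1.0
tilt fix shares [ 0.001 -0.009  0.   ] yaw of tool y 75.98
```

```bash

python3 -m creep '[{"slide":[0.05,0,-0.03],"angular":[0,0,0]},{"slide":[0,0,0],"angular":[0,0,0.5]},{"slide":[0,0,0],"angular":[0,0,0.5]},{"slide":[0,0,0],"angular":[0,0,0.5]},{"slide":[0,0,0],"angular":[0,0,0.5]}]'
python3 d.py .5747 .027 .2835
```

```text
time: 11.0
tool_pos: [0.5755, 0.0273, 0.2828]
tcp_rot: [0.602, 3.081, -0.0]
wrist_force: [-5.1, -0.1, 4.3]
width: 0.582
t 11.0 pos [0.5755 0.0273 0.2828] F [-5.1 -0.1  4.3] T [-0.05  0.76  0.06] w 0.582 q [ 0.    0.18  1.94 -0.    1.02 -1.18]
tool mm [ 0.7 -0.6 -0.7] shares [ 0.03 -0.02 -0.03] rows 1.0
tilt fix shares [0.002 0.029 0.   ] yaw of tool y 67.9
```

```bash

python3 -m creep '[{"slide":[0.02,0,0],"angular":[0,0,0.5]},{"slide":[0,0,0],"angular":[0,0,0.5]},{"slide":[0,0,0],"angular":[0,0,0.5]},{"slide":[0,0,0],"angular":[0,0,0.5]},{"slide":[0,0,0],"angular":[0,0,0.5]}]'
python3 d.py .5747 .027 .2835
```

```text
time: 11.42
tool_pos: [0.5753, 0.0272, 0.2828]
tcp_rot: [0.868, 3.016, -0.001]
wrist_force: [-2.1, -1.6, 4.3]
width: 0.579
t 11.42 pos [0.5753 0.0272 0.2828] F [-2.1 -1.6  4.3] T [-0.26  0.64 -0.01] w 0.579 q [ 0.    0.18  1.94 -0.    1.02 -1.01]
tool mm [ 0.4 -0.5 -0.7] shares [ 0.02 -0.02 -0.03] rows 1.0
tilt fix shares [ 0.006  0.042 -0.   ] yaw of tool y 57.9
```

```bash

python3 -m creep '[{"slide":[0.02,0,0],"angular":[0,0,0.5]},{"slide":[0,0,0],"angular":[0,0,0.5]},{"slide":[0,0,0],"angular":[0,0,0.5]},{"slide":[0,0,0],"angular":[0,0,0.5]},{"slide":[0,0,0],"angular":[0,0,0.5]}]'
python3 d.py .5747 .027 .2835
```

```text
time: 11.83
tool_pos: [0.5749, 0.0274, 0.2823]
tcp_rot: [1.127, 2.929, -0.0]
wrist_force: [-1.2, -1.1, -1.7]
width: 0.584
t 11.83 pos [0.5749 0.0274 0.2823] F [-1.2 -1.1 -1.7] T [-0.22  0.22 -0.01] w 0.584 q [ 0.    0.18  1.94 -0.    1.01 -0.83]
tool mm [-0.1 -0.4 -1.2] shares [-0.   -0.02 -0.05] rows 1.0
tilt fix shares [ 0.013  0.044 -0.   ] yaw of tool y 47.9
```

```bash

python3 -m creep '[{"slide":[0,0,0.06],"angular":[0,0,0]},{"slide":[0,0,0.06],"angular":[0,0,0]},{"slide":[0,0,0],"angular":[0,0,0]}]'
python3 d.py .5747 .027 .2835
```

```text
time: 12.08
tool_pos: [0.5745, 0.0277, 0.2779]
tcp_rot: [1.125, 2.932, 0.0]
wrist_force: [-0.5, -1.9, -4.0]
width: 0.587
t 12.08 pos [0.5745 0.0277 0.2779] F [-0.5 -1.9 -4. ] T [-0.12  0.   -0.02] w 0.587 q [ 0.    0.19  1.94 -0.    1.01 -0.83]
tool mm [-0.6 -0.3 -5.6] shares [-0.03 -0.01 -0.22] rows 1.0
tilt fix shares [0.007 0.016 0.   ] yaw of tool y 48.02
```

Dropping in. Continue down to the flange (about 0.2743).

```bash

python3 -m creep '[{"slide":[0,0,0.08],"angular":[0,0,0]},{"slide":[0,0,0.08],"angular":[0,0,0]},{"slide":[0,0,0],"angular":[0,0,0]},{"slide":[0,0,0],"angular":[0,0,0]}]'
python3 d.py .5747 .027 .2743
```

```text
time: 12.42
tool_pos: [0.5746, 0.0278, 0.2745]
tcp_rot: [1.126, 2.932, 0.0]
wrist_force: [1.0, -1.7, -0.1]
width: 0.583
t 12.42 pos [0.5746 0.0278 0.2745] F [ 1.  -1.7 -0.1] T [-0.41 -0.11 -0.02] w 0.583 q [ 0.01  0.19  1.95 -0.    1.   -0.83]
tool mm [-0.6 -0.5  0.2] shares [-0.02 -0.02  0.01] rows 1.0
tilt fix shares [0.009 0.017 0.   ] yaw of tool y 47.99
```

```bash

python3 -m creep '[{"slide":[0,0,0.08],"angular":[0,0,0]},{"slide":[0,0,0],"angular":[0,0,0]},{"slide":[0,0,0],"angular":[0,0,0]}]'
python3 d.py .5747 .027 .2743
```

```text
time: 12.67
tool_pos: [0.5748, 0.0278, 0.2744]
tcp_rot: [1.125, 2.931, 0.0]
wrist_force: [-3.4, -2.2, 10.0]
width: 0.582
t 12.67 pos [0.5748 0.0278 0.2744] F [-3.4 -2.2 10. ] T [-0.61  0.88 -0.  ] w 0.582 q [ 0.01  0.19  1.95 -0.    1.   -0.83]
tool mm [-0.5 -0.6  0.1] shares [-0.02 -0.03  0.  ] rows 1.0
tilt fix shares [0.011 0.025 0.   ] yaw of tool y 48.0
```

```bash

python3 -m creep '[{"slide":[0,0,-0.08],"angular":[0,0,0]},{"slide":[0,0,0],"angular":[0,0,0]}]'
python3 -m creep '[{"slide":[0,0,0],"angular":[0,0,0]},{"slide":[0,0,0],"angular":[0,0,0]},{"slide":[0,0,0],"angular":[0,0,0]},{"slide":[0,0,0],"angular":[0,0,0]},{"slide":[0,0,0],"angular":[0,0,0]}]' -1
python3 d.py .5747 .027 .2743
```

```text
time: 12.83
tool_pos: [0.5744, 0.0278, 0.2746]
tcp_rot: [1.126, 2.931, 0.0]
wrist_force: [0.4, -2.3, -0.9]
width: 0.579
time: 13.25
tool_pos: [0.5741, 0.0281, 0.2741]
tcp_rot: [-1.126, -2.932, -0.0]
wrist_force: [-0.1, 0.5, -0.3]
width: 0.999
t 13.25 pos [0.5741 0.0281 0.2741] F [-0.1  0.5 -0.3] T [-0.04  0.03 -0.  ] w 0.999 q [ 0.01  0.19  1.95  0.    1.   -0.83]
tool mm [-1.1 -0.4 -0.2] shares [-0.04 -0.02 -0.01] rows 1.0
tilt fix shares [ 0.001 -0.004  0.   ] yaw of tool y 47.98
```

```bash

python3 -m creep '[{"slide":[0.03,0,-1],"angular":[0,0,0]},{"slide":[0,0,-1],"angular":[0,0,0]},{"slide":[0,0,-1],"angular":[0,0,0]},{"slide":[0,0,-1],"angular":[0,0,0]},{"slide":[0,0,-1],"angular":[0,0,0]}]'
python3 -m creep '[{"slide":[0,0,0],"angular":[0,0,0]},{"slide":[0,0,0],"angular":[0,0,0]}]'
python3 - <<'E'
from h import *
s=bot.read_state();p,d=imaging.read_camera('wrist');cv2.imwrite('pics/w6.png',p[:,:,::-1])
np.save('w6.npy',d);np.savez('w6s.npz',**s)
C=cloud('wrist',d,s)
for z in(.127,):
  m=(d>0)&(C[...,2]>z-.006)&(C[...,2]<z+.006)&(np.hypot(C[...,0]-.575,C[...,1]-.028)<.04)
  T=C[m];h=cv2.convexHull(T[:,:2].astype(np.float32))[:,0];print(len(T),circ(h),np.median(T[:,2]))
E
python3 d.py .4482 -.2868 .40
```

```text
time: 13.67
tool_pos: [0.5734, 0.0285, 0.4003]
tcp_rot: [-1.126, -2.933, -0.0]
wrist_force: [-0.1, 0.5, 0.9]
width: 0.995
time: 13.83
tool_pos: [0.5743, 0.0285, 0.4015]
tcp_rot: [1.125, 2.929, 0.003]
wrist_force: [-0.3, 0.2, -1.0]
width: 0.997
2397 (array([0.57430533, 0.02941201]), np.float64(0.025076489570836295)) 0.12689324525598192
t 13.88 pos [0.5736 0.0285 0.3996] F [0.2 0.2 1.1] T [ 0.01 -0.01  0.03] w 1.001 q [ 0.01  0.08  1.83  0.    1.23 -0.83]
tool mm [-117.9 -318.2   -0.6] shares [ -4.72 -12.73  -0.02] rows 13.0
tilt fix shares [ 0.011  0.01  -0.   ] yaw of tool y 47.98
```

View pics/w6.png

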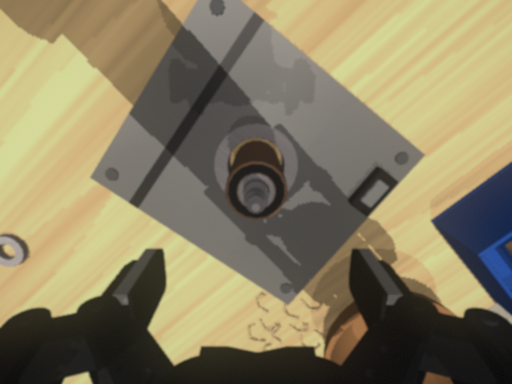

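```bash

python3 -m creep '[{"slide":[-0.36,-0.98,0],"angular":[0,0,0]},{"slide":[-0.36,-0.98,0],"angular":[0,0,0]},{"slide":[-0.36,-0.98,0],"angular":[0,0,0]},{"slide":[-0.36,-0.98,0],"angular":[0,0,0]},{"slide":[-0.36,-0.98,0],"angular":[0,0,0]}]'
python3 -m creep '[{"slide":[-0.36,-0.98,0],"angular":[0,0,0]},{"slide":[-0.36,-0.98,0],"angular":[0,0,0]},{"slide":[-0.36,-0.98,0],"angular":[0,0,0]},{"slide":[-0.36,-0.98,0],"angular":[0,0,0]},{"slide":[-0.36,-0.98,0],"angular":[0,0,0]}]'
python3 -m creep '[{"slide":[-0.36,-0.98,0.6],"angular":[0,0,0]},{"slide":[-0.36,-0.98,0.8],"angular":[0,0,0]},{"slide":[-0.36,-0.98,1],"angular":[0,0,0]},{"slide":[0,0,0.6],"angular":[0,0,0]},{"slide":[0,0,0],"angular":[0,0,0]}]'
python3 -m creep '[{"slide":[0,0,0],"angular":[0,0,0]}]'
python3 - <<'E'
from h import *
s=bot.read_state();p,d=imaging.read_camera('wrist');cv2.imwrite('pics/w7.png',p[:,:,::-1])
np.save('w7.npy',d);np.savez('w7s.npz',**s)
C=cloud('wrist',d,s)
m=(d>0)&(C[...,2]>.006)&(C[...,2]<.016)&(np.hypot(C[...,0]-.4482,C[...,1]+.2868)<.035)
T=C[m];h=cv2.convexHull(T[:,:2].astype(np.float32))[:,0];print(len(T),circ(h),np.median(T[:,2]))
E
python3 d.py .4482 -.2868 .175
```

```text
time: 14.3
tool_pos: [0.5238, -0.0934, 0.3968]
tcp_rot: [-1.124, -2.929, 0.001]
wrist_force: [0.4, -0.1, -0.6]
width: 0.996
time: 14.72
tool_pos: [0.4752, -0.2146, 0.3968]
tcp_rot: [-1.125, -2.929, -0.001]
wrist_force: [-0.6, -0.6, 0.2]
width: 0.999
time: 15.13
tool_pos: [0.4444, -0.2862, 0.3179]
tcp_rot: [-1.127, -2.921, -0.004]
wrist_force: [0.3, 0.4, -1.3]
width: 1.008
time: 15.22
tool_pos: [0.4462, -0.286, 0.3215]
tcp_rot: [-1.126, -2.927, -0.003]
wrist_force: [-0.3, -0.6, -0.0]
width: 0.998
1262 (array([ 0.44770374, -0.28519806]), np.float64(0.021495646351462633)) 0.009470609711452554
t 15.27 pos [ 0.4471 -0.2861  0.3232] F [-0.  -0.  -0.2] T [-0.03  0.04 -0.01] w 0.999 q [-0.62  0.06  2.    0.    1.09 -1.45]
tool mm [ -1.7   0.2 148.2] shares [-0.07  0.01  5.93] rows 6.0
tilt fix shares [ 0.    -0.036  0.   ] yaw of tool y 47.97
```

View pics/w7.png

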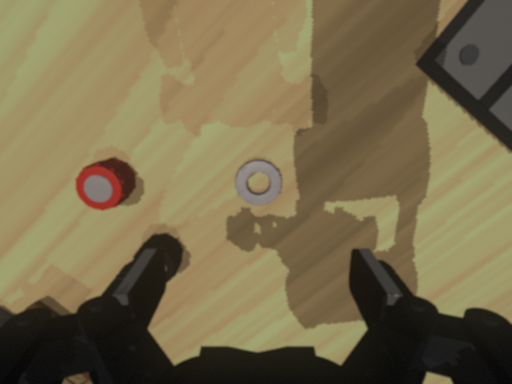

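```bash

python3 -m creep '[{"slide":[-0.03,0,1],"angular":[0,0,0]},{"slide":[0,0,1],"angular":[0,0,0]},{"slide":[0,0,1],"angular":[0,0,0]},{"slide":[0,0,1],"angular":[0,0,0]},{"slide":[0,0,1],"angular":[0,0,0]}]'
python3 -m creep '[{"slide":[0,0,0.6],"angular":[0,0,0]},{"slide":[0,0,0],"angular":[0,0,0]},{"slide":[0,0,0],"angular":[0,0,0]},{"slide":[0,0,0],"angular":[0,0,0]}]'
python3 d.py .4477 -.2863 .175
```

```text
time: 15.68
tool_pos: [0.4492, -0.2867, 0.2]
tcp_rot: [1.123, 2.93, -0.001]
wrist_force: [-1.2, -0.0, -0.3]
width: 0.999
time: 16.02
tool_pos: [0.4492, -0.2873, 0.186]
tcp_rot: [1.124, 2.93, -0.001]
wrist_force: [0.4, -0.7, 0.6]
width: 1.0
t 16.02 pos [ 0.4492 -0.2873  0.186 ] F [ 0.4 -0.7  0.6] T [-0.01 -0.01 -0.02] w 1.0 q [-0.62  0.24  2.09  0.    0.81 -1.45]
tool mm [ 1.8 -0.3 11. ] shares [ 0.07 -0.01  0.44] rows 1.0
tilt fix shares [0.006 0.044 0.   ] yaw of tool y 48.03
```

```bash

python3 -m creep '[{"slide":[0.04,0,0.4],"angular":[0,0,0]},{"slide":[0,0,0],"angular":[0,0,0]},{"slide":[0,0,0],"angular":[0,0,0]}]'
python3 d.py .4477 -.2863 .175
python3 -m creep '[{"slide":[0,0,0],"angular":[0,0,0]},{"slide":[0,0,0],"angular":[0,0,0]},{"slide":[0,0,0],"angular":[0,0,0]},{"slide":[0,0,0],"angular":[0,0,0]},{"slide":[0,0,0],"angular":[0,0,0]}]' 1 30
python3 d.py .4477 -.2863 .175
```

```text
time: 16.27
tool_pos: [0.4471, -0.2863, 0.1745]
tcp_rot: [1.126, 2.933, -0.0]
wrist_force: [0.3, -0.2, 0.2]
width: 0.999
t 16.27 pos [ 0.4471 -0.2863  0.1745] F [ 0.3 -0.2  0.2] T [0.02 0.04 0.  ] w 0.999 q [-0.62  0.25  2.1   0.    0.79 -1.45]
tool mm [-0.5  0.4 -0.5] shares [-0.02  0.02 -0.02] rows 1.0
tilt fix shares [ 0.     0.003 -0.   ] yaw of tool y 47.98
time: 16.68
tool_pos: [0.4472, -0.2865, 0.1748]
tcp_rot: [1.126, 2.932, -0.0]
wrist_force: [-1.2, 0.7, 3.9]
width: 0.491
t 16.68 pos [ 0.4472 -0.2865  0.1748] F [-1.2  0.7  3.9] T [0.25 0.19 0.03] w 0.491 q [-0.62  0.25  2.1   0.    0.79 -1.45]
tool mm [-0.2  0.5 -0.2] shares [-0.01  0.02 -0.01] rows 1.0
tilt fix shares [0.    0.003 0.   ] yaw of tool y 47.97
```

```bash

python3 -m creep '[{"slide":[0,0,-0.3],"angular":[0,0,0]},{"slide":[0,0,-0.7],"angular":[0,0,0]},{"slide":[0,0,-1],"angular":[0,0,0]},{"slide":[0,0,-1],"angular":[0,0,0]},{"slide":[0,0,-1],"angular":[0,0,0]}]'
python3 -m creep '[{"slide":[0,0,-1],"angular":[0,0,0]},{"slide":[0,0,-1],"angular":[0,0,0]},{"slide":[0,0,-1],"angular":[0,0,0]},{"slide":[0,0,-1],"angular":[0,0,0]},{"slide":[0,0,0],"angular":[0,0,0]}]'
python3 - <<'E'
from h import *
s=bot.read_state();p,d=imaging.read_camera('wrist');cv2.imwrite('pics/w8.png',p[:,:,::-1])
np.save('w8.npy',d);np.savez('w8s.npz',**s)
M=R.from_rotvec(s['tcp_rot']).as_matrix();T=(cloud('wrist',d,s)-s['tool_pos'])@M
m=(d>0)&(T[...,2]>.150)&(T[...,2]<.18)&(np.hypot(T[...,0],T[...,1])<.024)
T=T[m];print(len(T),np.median(T,0),np.percentile(T,[2,98],axis=0))
h=cv2.convexHull(T[:,:2].astype(np.float32))[:,0];print(circ(h))
E
python3 d.py .5743 .0283 .375
```

```text
time: 17.1
tool_pos: [0.4468, -0.2861, 0.2751]
tcp_rot: [-1.126, -2.932, -0.0]
wrist_force: [-0.2, 0.1, -0.0]
width: 0.497
time: 17.52
tool_pos: [0.4485, -0.2874, 0.3807]
tcp_rot: [1.123, 2.923, -0.004]
wrist_force: [1.6, -0.7, 0.1]
width: 0.496
5537 [0.00249261 0.00035471 0.16552632] [[-0.01799493 -0.02055555  0.15369474]
 [ 0.0217174   0.02166132  0.17261969]]
(array([0.00056301, 0.00029507]), np.float64(0.0226344926670509))
t 17.57 pos [ 0.448 -0.287  0.378] F [ 0.1  0.2 -1. ] T [-0.08  0.01  0.02] w 0.496 q [-0.62  0.01  1.94 -0.    1.18 -1.45]
tool mm [117.3 318.8   2.4] shares [ 4.69 12.75  0.1 ] rows 13.0
tilt fix shares [0.012 0.106 0.   ] yaw of tool y 47.97
```

View pics/w8.png

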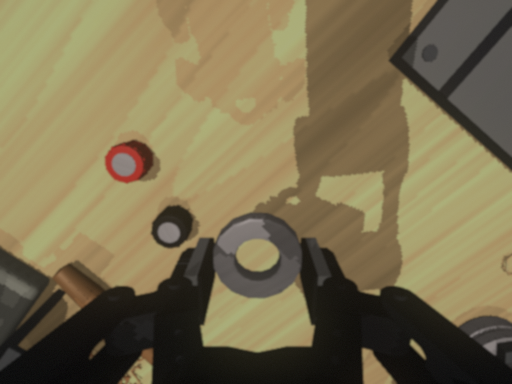

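```bash
python3 - <<'E'
from h import *
s=dict(np.load('w8s.npz'));d=np.load('w8.npy')
M=R.from_rotvec(s['tcp_rot']).as_matrix();T=(cloud('wrist',d,s)-s['tool_pos'])@M
m=(d>0)&(T[...,2]>.161)&(T[...,2]<.169)&(np.hypot(T[...,0],T[...,1])<.03)
m[:,:212]=0;m[:,303:]=0
a=m.astype(np.uint8)
# hole: 
hole=((d>.2)).astype(np.uint8);hole[:225]=0;hole[290:]=0;hole[:,:225]=0;hole[:,290:]=0
v,u=np.nonzero(hole);print('hole px',u.mean(),v.mean(),np.ptp(u),np.ptp(v))
m_,f=model('wrist');A=m_['tool_from_camera'];
def tr(u,v,z):
    r=A[:3,:3]@np.array([(u-m_['cx'])/f,(v-m_['cy'])/f,1]);o=A[:3,3];return o+r*(z-o[2])/r[2]
for z in(.1646,.170): print(tr(u.mean(),v.mean(),z))
T=T[m];print(np.percentile(T,[1,99],axis=0))
E
python3 -m creep '[{"slide":[0.36,0.98,0],"angular":[0,0,0]},{"slide":[0.36,0.98,0],"angular":[0,0,0]},{"slide":[0.36,0.98,0],"angular":[0,0,0]},{"slide":[0.36,0.98,0],"angular":[0,0,0]},{"slide":[0.36,0.98,0],"angular":[0,0,0]}]'
python3 -m creep '[{"slide":[0.36,0.98,0],"angular":[0,0,0]},{"slide":[0.36,0.98,0],"angular":[0,0,0]},{"slide":[0.36,0.98,0],"angular":[0,0,0]},{"slide":[0.36,0.98,0],"angular":[0,0,0]},{"slide":[0.36,0.98,0],"angular":[0,0,0]}]'
python3 -m creep '[{"slide":[0.36,0.98,0],"angular":[0,0,0]},{"slide":[0.36,0.98,0],"angular":[0,0,0]},{"slide":[0.36,0.8,0],"angular":[0,0,0]},{"slide":[0,0,0],"angular":[0,0,0]},{"slide":[0,0,0],"angular":[0,0,0]}]'
python3 d.py .5743 .0283 .375
```

```text
hole px 257.3351548269581 255.27322404371586 64 64
[0.00370644 0.00050652 0.1646    ]
[0.00076096 0.00051299 0.17      ]
[[-0.01927088 -0.02050346  0.16323811]
 [ 0.02182324  0.02163468  0.16871692]]
time: 17.98
tool_pos: [0.4952, -0.164, 0.3723]
tcp_rot: [-1.126, -2.93, 0.0]
wrist_force: [0.8, -0.5, -0.8]
width: 0.491
time: 18.4
tool_pos: [0.5438, -0.0428, 0.3722]
tcp_rot: [-1.125, -2.93, 0.001]
wrist_force: [0.3, 0.9, -1.2]
width: 0.495
time: 18.82
tool_pos: [0.57, 0.0263, 0.3723]
tcp_rot: [-1.122, -2.931, 0.002]
wrist_force: [-0.0, 0.4, -1.8]
width: 0.496
t 18.82 pos [0.57   0.0263 0.3723] F [-0.   0.4 -1.8] T [-0.01  0.01 -0.  ] w 0.496 q [ 0.    0.09  1.87 -0.    1.19 -0.84]
tool mm [-1.8  4.4 -2.7] shares [-0.07  0.18 -0.11] rows 1.0
tilt fix shares [-0.033 -0.031 -0.   ] yaw of tool y 48.11
```

```bash
python3 d.py .575 .028 .345
python3 -m creep '[{"slide":[-0.1,0.18,0.4],"angular":[0,0,0]},{"slide":[0,0,0.5],"angular":[0,0,0]},{"slide":[0,0,0],"angular":[0,0,0]},{"slide":[0,0,0],"angular":[0,0,0]}]'
python3 d.py .575 .028 .3015
python3 - <<'E'
from h import *
s=bot.read_state();p,d=imaging.read_camera('wrist');cv2.imwrite('pics/w9.png',p[:,:,::-1])
np.save('w9.npy',d)
E
```

```text
t 18.82 pos [0.57   0.0263 0.3723] F [-0.   0.4 -1.8] T [-0.01  0.01 -0.  ] w 0.496 q [ 0.    0.09  1.87 -0.    1.19 -0.84]
tool mm [-2.6  4.7 27.3] shares [-0.1   0.19  1.09] rows 2.0
tilt fix shares [-0.033 -0.031 -0.   ] yaw of tool y 48.11
time: 19.15
tool_pos: [0.5743, 0.0261, 0.3493]
tcp_rot: [-1.127, -2.928, 0.003]
wrist_force: [-0.2, -0.5, -0.5]
width: 0.493
t 19.15 pos [0.5743 0.0261 0.3493] F [-0.2 -0.5 -0.5] T [ 0.01  0.02 -0.  ] w 0.493 q [ 0.    0.12  1.88 -0.    1.15 -0.83]
tool mm [ 0.6  2.1 47.8] shares [0.02 0.08 1.91] rows 2.0
tilt fix shares [-0.045 -0.046  0.   ] yaw of tool y 47.91
```

View pics/w9.png

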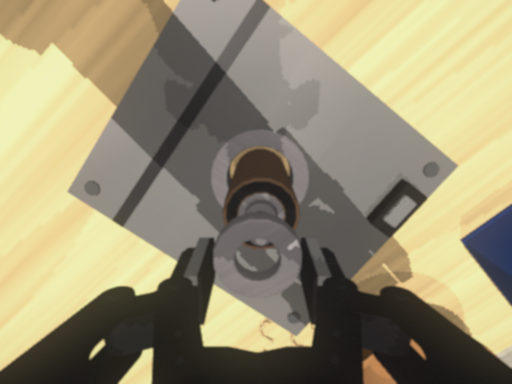

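```bash

python3 -m creep '[{"slide":[0.01,0.09,0],"angular":[0,0,0]},{"slide":[0,0,0.3],"angular":[0,0,0]},{"slide":[0,0,0.3],"angular":[0,0,0]},{"slide":[0,0,0],"angular":[0,0,0]},{"slide":[0,0,0],"angular":[0,0,0]}]'
python3 d.py .575 .028 .3015
python3 - <<'E'
from h import *
s=bot.read_state();p,d=imaging.read_camera('wrist');cv2.imwrite('pics/w10.png',cv2.resize(p[180:320,180:340,::-1],None,fx=4,fy=4))
E
```

```text
time: 19.62
tool_pos: [0.5761, 0.0287, 0.3357]
tcp_rot: [-1.126, -2.931, 0.001]
wrist_force: [0.6, 0.5, -0.3]
width: 0.493
t 19.62 pos [0.5761 0.0287 0.3357] F [ 0.6  0.5 -0.3] T [-0.   -0.02 -0.03] w 0.493 q [ 0.01  0.13  1.89  0.    1.12 -0.83]
tool mm [ 0.3 -1.3 34.2] shares [ 0.01 -0.05  1.37] rows 2.0
tilt fix shares [-0.019 -0.021  0.   ] yaw of tool y 47.97
```

View pics/w10.png

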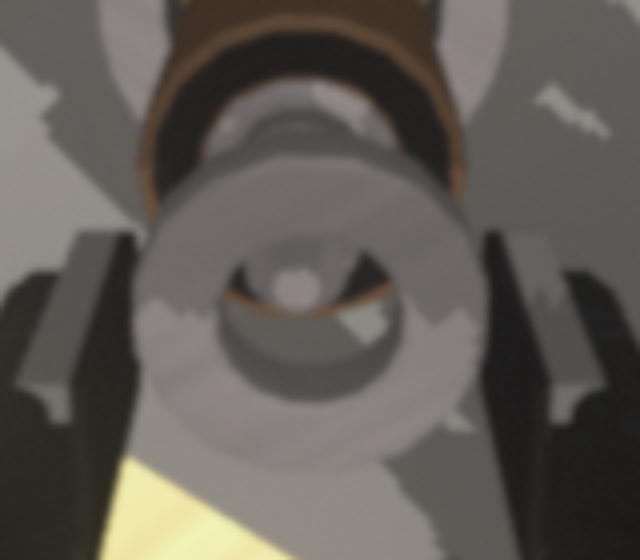

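```bash

python3 -m creep '[{"slide":[-0.02,-0.05,0],"angular":[0,0,0]},{"slide":[0,0,0.4],"angular":[0,0,0]},{"slide":[0,0,0.4],"angular":[0,0,0]},{"slide":[0,0,0],"angular":[0,0,0]},{"slide":[0,0,0],"angular":[0,0,0]}]'
python3 d.py .575 .028 .3015
python3 - <<'E'
from h import *
s=bot.read_state();p,d=imaging.read_camera('wrist');cv2.imwrite('pics/w11.png',cv2.resize(p[180:320,180:340,::-1],None,fx=4,fy=4))
E
```

```text
time: 20.08
tool_pos: [0.5755, 0.0275, 0.315]
tcp_rot: [-1.126, -2.93, 0.002]
wrist_force: [-0.5, -0.0, -0.2]
width: 0.494
t 20.08 pos [0.5755 0.0275 0.315 ] F [-0.5 -0.  -0.2] T [-0.02  0.01 -0.01] w 0.494 q [ 0.    0.15  1.91  0.    1.08 -0.83]
tool mm [ 0.7  0.1 13.5] shares [0.03 0.   0.54] rows 1.0
tilt fix shares [-0.026 -0.03   0.   ] yaw of tool y 47.97
```

View pics/w11.png

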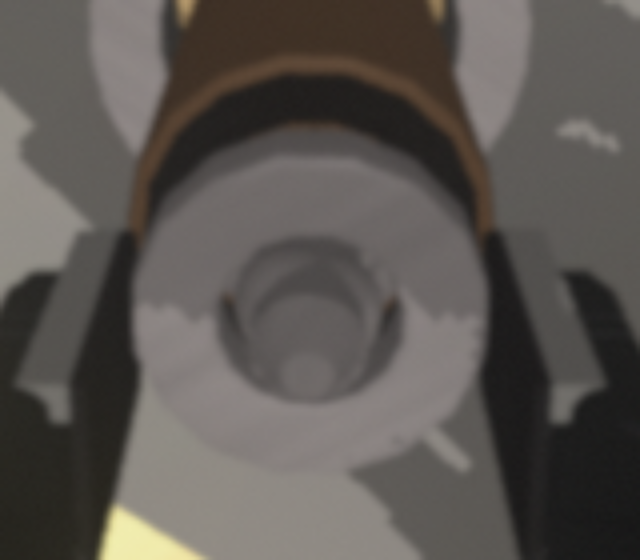

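```bash

python3 -m creep '[{"slide":[0.01,0,0.2],"angular":[0,0,0]},{"slide":[0,0,0.14],"angular":[0,0,0]},{"slide":[0,0,0],"angular":[0,0,0]},{"slide":[0,0,0],"angular":[0,0,0]}]'
python3 d.py .575 .028 .3015
```

```text
time: 20.47
tool_pos: [0.5758, 0.0277, 0.3078]
tcp_rot: [-1.126, -2.932, 0.0]
wrist_force: [-0.1, 0.1, 0.2]
width: 0.497
t 20.47 pos [0.5758 0.0277 0.3078] F [-0.1  0.1  0.2] T [ 0.03 -0.   -0.01] w 0.497 q [ 0.    0.16  1.92  0.    1.07 -0.83]
tool mm [ 0.8 -0.3  6.3] shares [ 0.03 -0.01  0.25] rows 1.0
tilt fix shares [-0.004 -0.005 -0.   ] yaw of tool y 47.98
```

```bash

python3 -m creep '[{"slide":[0.02,0,0.08],"angular":[0,0,0]},{"slide":[0,0,0.08],"angular":[0,0,0]},{"slide":[0,0,0],"angular":[0,0,0]},{"slide":[0,0,0],"angular":[0,0,0]}]'
python3 d.py .575 .028 .3015
```

```text
time: 20.8
tool_pos: [0.5754, 0.028, 0.3039]
tcp_rot: [-1.126, -2.932, 0.0]
wrist_force: [-0.7, -0.5, -0.3]
width: 0.491
t 20.8 pos [0.5754 0.028  0.3039] F [-0.7 -0.5 -0.3] T [-0.02  0.1   0.03] w 0.491 q [ 0.01  0.16  1.92  0.    1.06 -0.83]
tool mm [ 0.3 -0.3  2.4] shares [ 0.01 -0.01  0.1 ] rows 1.0
tilt fix shares [-0.004 -0.005  0.   ] yaw of tool y 47.98
```

```bash

python3 -m creep '[{"slide":[0.01,0,0.08],"angular":[0,0,0]},{"slide":[0,0,0.04],"angular":[0,0,0]},{"slide":[0,0,0],"angular":[0,0,0]},{"slide":[0,0,0],"angular":[0,0,0]}]'
python3 d.py .575 .028 .3015
```

```text
time: 21.13
tool_pos: [0.5754, 0.0281, 0.3018]
tcp_rot: [1.126, 2.933, 0.0]
wrist_force: [-2.6, -0.4, 4.8]
width: 0.491
t 21.13 pos [0.5754 0.0281 0.3018] F [-2.6 -0.4  4.8] T [-0.07  0.51 -0.05] w 0.491 q [ 0.01  0.16  1.92 -0.    1.05 -0.83]
tool mm [ 0.2 -0.4  0.3] shares [ 0.01 -0.01  0.01] rows 1.0
tilt fix shares [ 0.001  0.002 -0.   ] yaw of tool y 47.98
```

```bash

python3 -m creep '[{"slide":[0,0,-0.03],"angular":[0,0,0]},{"slide":[0,0,0],"angular":[0,0,0]},{"slide":[0,0,0],"angular":[0,0,0]},{"slide":[0,0,0],"angular":[0,0,0]},{"slide":[0,0,0],"angular":[0,0,0]}]' -1
python3 -m creep '[{"slide":[0,0,-1],"angular":[0,0,0]},{"slide":[0,0,-1],"angular":[0,0,0]},{"slide":[0,0,-1],"angular":[0,0,0]},{"slide":[0,0,-1],"angular":[0,0,0]},{"slide":[0,0,0],"angular":[0,0,0]}]'
python3 -m creep '[{"slide":[0,0,0],"angular":[0,0,0]}]'
python3 - <<'E'
from h import *
s=bot.read_state();p,d=imaging.read_camera('wrist');cv2.imwrite('pics/w12.png',p[:,:,::-1])
np.save('w12.npy',d);np.savez('w12s.npz',**s)
C=cloud('wrist',d,s)
m=(d>0)&(C[...,2]>.130)&(C[...,2]<.144)&(np.hypot(C[...,0]-.575,C[...,1]-.028)<.03)
T=C[m];h=cv2.convexHull(T[:,:2].astype(np.float32))[:,0];print(len(T),circ(h),np.percentile(T[:,2],[10,50,90]))
E
python3 d.py .4384 -.4075 .40
```

```text
time: 21.55
tool_pos: [0.5754, 0.0282, 0.3017]
tcp_rot: [1.126, 2.933, 0.0]
wrist_force: [0.1, -0.7, 1.2]
width: 1.003
time: 21.97
tool_pos: [0.5772, 0.0282, 0.4084]
tcp_rot: [1.123, 2.924, 0.006]
wrist_force: [1.1, -0.2, 0.7]
width: 0.997
time: 22.05
tool_pos: [0.5761, 0.0282, 0.4042]
tcp_rot: [1.125, 2.929, 0.003]
wrist_force: [-0.6, -1.0, 0.5]
width: 0.997
1861 (array([0.57536799, 0.02912356]), np.float64(0.021574359412366545)) [0.13409429 0.13634166 0.13737418]
t 22.1 pos [0.5754 0.0282 0.4022] F [ 0.3 -0.5 -0.7] T [0.03 0.01 0.02] w 0.997 q [ 0.01  0.08  1.82  0.    1.24 -0.83]
tool mm [-189.9 -415.4    2.1] shares [ -7.59 -16.62   0.08] rows 17.0
tilt fix shares [ 0.011  0.011 -0.   ] yaw of tool y 47.98
```

View pics/w12.png

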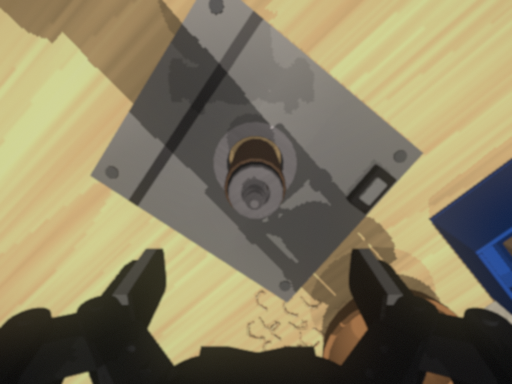

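```bash

python3 -m creep '[{"slide":[-0.45,-0.98,0],"angular":[0,0,0]},{"slide":[-0.45,-0.98,0],"angular":[0,0,0]},{"slide":[-0.45,-0.98,0],"angular":[0,0,0]},{"slide":[-0.45,-0.98,0],"angular":[0,0,0]},{"slide":[-0.45,-0.98,0],"angular":[0,0,0]}]'
python3 -m creep '[{"slide":[-0.45,-0.98,0],"angular":[0,0,0]},{"slide":[-0.45,-0.98,0],"angular":[0,0,0]},{"slide":[-0.45,-0.98,0],"angular":[0,0,0]},{"slide":[-0.45,-0.98,0],"angular":[0,0,0]},{"slide":[-0.45,-0.98,0],"angular":[0,0,0]}]'
python3 -m creep '[{"slide":[-0.45,-0.98,0],"angular":[0,0,0]},{"slide":[-0.45,-0.98,0],"angular":[0,0,0]},{"slide":[-0.45,-0.98,0],"angular":[0,0,0]},{"slide":[-0.45,-0.98,0],"angular":[0,0,0]},{"slide":[-0.45,-0.98,0],"angular":[0,0,0]}]'
python3 -m creep '[{"slide":[-0.45,-0.98,0],"angular":[0,0,0]},{"slide":[-0.4,-0.9,0],"angular":[0,0,0]},{"slide":[0,0,0],"angular":[0,0,0]},{"slide":[0,0,0],"angular":[0,0,0]},{"slide":[0,0,0],"angular":[0,0,0]}]'
python3 - <<'E'
from h import *
s=bot.read_state();p,d=imaging.read_camera('wrist');cv2.imwrite('pics/w13.png',p[:,:,::-1])
np.save('w13.npy',d);np.savez('w13s.npz',**s)
C=cloud('wrist',d,s)
m=(d>0)&(C[...,2]>.028)&(C[...,2]<.042)&(np.hypot(C[...,0]-.4384,C[...,1]+.4075)<.03)
T=C[m];h=cv2.convexHull(T[:,:2].astype(np.float32))[:,0];print(len(T),circ(h),np.percentile(T[:,2],[10,50,90]))
E
python3 d.py .4384 -.4075 .175
```

```text
time: 22.52
tool_pos: [0.534, -0.1013, 0.3995]
tcp_rot: [-1.124, -2.929, 0.001]
wrist_force: [0.5, -0.6, -1.1]
width: 1.002
time: 22.93
tool_pos: [0.4938, -0.2301, 0.3996]
tcp_rot: [-1.125, -2.929, -0.001]
wrist_force: [1.1, -0.8, 0.3]
width: 1.001
time: 23.35
tool_pos: [0.4536, -0.3586, 0.3994]
tcp_rot: [-1.125, -2.929, -0.002]
wrist_force: [0.2, -0.4, -0.0]
width: 0.999
time: 23.77
tool_pos: [0.4387, -0.4064, 0.4001]
tcp_rot: [-1.126, -2.93, -0.003]
wrist_force: [1.1, 0.7, -0.3]
width: 0.999
1051 (array([ 0.43781125, -0.40624385]), np.float64(0.020914627565987984)) [0.03226906 0.03364336 0.03463745]
t 23.82 pos [ 0.439  -0.4061  0.4005] F [ 0.7  0.6 -0.5] T [-0.06 -0.05 -0.04] w 1.0 q [-0.79  0.12  1.78  0.    1.24 -1.63]
tool mm [ -1.1  -1.6 225.5] shares [-0.04 -0.07  9.02] rows 10.0
tilt fix shares [ 0.009 -0.037  0.   ] yaw of tool y 48.0
```

View pics/w13.png

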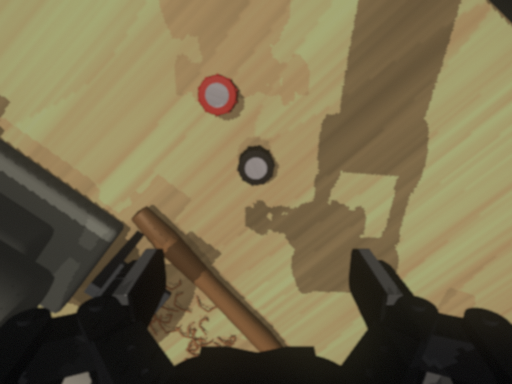

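```bash
python3 - <<'E'
from h import *
s=dict(np.load('w13s.npz'));d=np.load('w13.npy');M=R.from_rotvec(s['tcp_rot']).as_matrix();C=cloud('wrist',d,s)
for (u,v) in[(150,215),(165,240),(185,250),(210,290),(120,230),(130,240),(250,330)]:
  w=C[v,u];t=(w-np.array([.4384,-.4075,0]))@M;print(u,v,d[v,u].round(3),w.round(3),'rel tool',t.round(3)[:2])
T=(C-np.array([.4384,-.4075,0]))@M
m=(d>.2)&(C[...,2]>.006)&(abs(T[...,0])<.05)&(abs(T[...,1])<.08)&(np.hypot(T[...,0],T[...,1])>.025)
print(m.sum());t=T[m]
for q in t[::max(1,len(t)//15)]:print(q.round(3))
E
```

```text
150 215 0.372 [ 0.398 -0.539  0.021] rel tool [-0.058 -0.124]
165 240 0.373 [ 0.431 -0.545  0.029] rel tool [-0.087 -0.107]
185 250 0.384 [ 0.457 -0.54   0.023] rel tool [-0.103 -0.086]
210 290 0.395 [ 0.516 -0.555  0.027] rel tool [-0.156 -0.057]
120 230 0.383 [ 0.387 -0.583  0.017] rel tool [-0.079 -0.165]
130 240 0.349 [ 0.402 -0.562  0.051] rel tool [-0.076 -0.139]
250 330 0.41 [ 0.593 -0.557  0.03 ] rel tool [-0.215 -0.007]
0
```

```bash
python3 d.py .4378 -.4070 .180
python3 -m creep '[{"slide":[0,-0.04,1],"angular":[0,0,0]},{"slide":[0,0,1],"angular":[0,0,0]},{"slide":[0,0,1],"angular":[0,0,0]},{"slide":[0,0,1],"angular":[0,0,0]},{"slide":[0,0,1],"angular":[0,0,0]}]'
python3 -m creep '[{"slide":[0,0,1],"angular":[0,0,0]},{"slide":[0,0,1],"angular":[0,0,0]},{"slide":[0,0,1],"angular":[0,0,0]},{"slide":[0,0,0.4],"angular":[0,0,0]},{"slide":[0,0,0],"angular":[0,0,0]}]'
python3 -m creep '[{"slide":[0,0,0],"angular":[0,0,0]},{"slide":[0,0,0],"angular":[0,0,0]}]'
python3 d.py .4378 -.4070 .180
```

```text
t 23.82 pos [ 0.439  -0.4061  0.4005] F [ 0.7  0.6 -0.5] T [-0.06 -0.05 -0.04] w 1.0 q [-0.79  0.12  1.78  0.    1.24 -1.63]
tool mm [ -0.3  -1.7 220.5] shares [-0.01 -0.07  8.82] rows 9.0
tilt fix shares [ 0.009 -0.037  0.   ] yaw of tool y 48.0
time: 24.23
tool_pos: [0.4388, -0.4062, 0.2758]
tcp_rot: [1.124, 2.934, 0.0]
wrist_force: [0.4, 0.4, -0.5]
width: 1.003
time: 24.65
tool_pos: [0.4375, -0.4053, 0.1886]
tcp_rot: [-1.122, -2.928, -0.005]
wrist_force: [0.7, 0.3, 0.3]
width: 1.004
time: 24.82
tool_pos: [0.4393, -0.408, 0.1936]
tcp_rot: [1.125, 2.931, -0.002]
wrist_force: [-0.4, -0.5, 0.7]
width: 1.001
t 24.82 pos [ 0.4393 -0.408   0.1936] F [-0.4 -0.5  0.7] T [ 0.01 -0.05  0.01] w 1.001 q [-0.79  0.33  1.94  0.    0.86 -1.63]
tool mm [ 1.8 -0.3 13.6] shares [ 0.07 -0.01  0.54] rows 1.0
tilt fix shares [-0.002  0.038 -0.   ] yaw of tool y 48.01
```

```bash

python3 -m creep '[{"slide":[0.02,0,0.3],"angular":[0,0,0]},{"slide":[0,0,0.2],"angular":[0,0,0]},{"slide":[0,0,0],"angular":[0,0,0]},{"slide":[0,0,0],"angular":[0,0,0]}]'
python3 d.py .4378 -.4070 .180
python3 -m creep '[{"slide":[0,0,0],"angular":[0,0,0]},{"slide":[0,0,0],"angular":[0,0,0]},{"slide":[0,0,0],"angular":[0,0,0]},{"slide":[0,0,0],"angular":[0,0,0]},{"slide":[0,0,0],"angular":[0,0,0]}]' 1 60
python3 d.py .4378 -.4070 .180
```

```text
time: 25.15
tool_pos: [0.4378, -0.4073, 0.1794]
tcp_rot: [-1.127, -2.932, -0.0]
wrist_force: [-0.0, -0.4, -0.8]
width: 1.003
t 25.15 pos [ 0.4378 -0.4073  0.1794] F [-0.  -0.4 -0.8] T [-0.01 -0.01 -0.  ] w 1.003 q [-0.79  0.35  1.95  0.    0.84 -1.63]
tool mm [ 0.2  0.2 -0.6] shares [ 0.01  0.01 -0.03] rows 1.0
tilt fix shares [ 0.    -0.006 -0.   ] yaw of tool y 47.97
time: 25.57
tool_pos: [0.4383, -0.4077, 0.18]
tcp_rot: [1.126, 2.932, -0.001]
wrist_force: [1.1, -0.6, 3.6]
width: 0.448
t 25.57 pos [ 0.4383 -0.4077  0.18  ] F [ 1.1 -0.6  3.6] T [-0.15 -0.12  0.03] w 0.448 q [-0.79  0.35  1.95 -0.    0.84 -1.63]
tool mm [0.8 0.2 0. ] shares [0.03 0.01 0.  ] rows 1.0
tilt fix shares [-0.001  0.017  0.   ] yaw of tool y 47.97
```

```bash

python3 -m creep '[{"slide":[0,0,-0.3],"angular":[0,0,0]},{"slide":[0,0,-0.7],"angular":[0,0,0]},{"slide":[0,0,-1],"angular":[0,0,0]},{"slide":[0,0,-1],"angular":[0,0,0]},{"slide":[0,0,-1],"angular":[0,0,0]}]'
python3 -m creep '[{"slide":[0,0,-1],"angular":[0,0,0]},{"slide":[0,0,-1],"angular":[0,0,0]},{"slide":[0,0,-1],"angular":[0,0,0]},{"slide":[0,0,-1],"angular":[0,0,0]},{"slide":[0,0,0],"angular":[0,0,0]}]'
python3 -m creep '[{"slide":[0,0,0],"angular":[0,0,0]}]'
python3 - <<'E'
from h import *
s=bot.read_state();p,d=imaging.read_camera('wrist');cv2.imwrite('pics/w14.png',p[:,:,::-1])
np.save('w14.npy',d);np.savez('w14s.npz',**s)
M=R.from_rotvec(s['tcp_rot']).as_matrix();T=(cloud('wrist',d,s)-s['tool_pos'])@M
m=(d>0)&(T[...,2]>.140)&(T[...,2]<.151)&(np.hypot(T[...,0],T[...,1])<.0225)
T=T[m];print(len(T),np.median(T,0),np.percentile(T,[1,99],axis=0))
E
python3 d.py .5752 .0281 .385
```

```text
time: 25.98
tool_pos: [0.4376, -0.407, 0.2802]
tcp_rot: [-1.126, -2.931, -0.001]
wrist_force: [-0.0, 0.5, -0.9]
width: 0.445
time: 26.4
tool_pos: [0.4391, -0.4085, 0.3863]
tcp_rot: [1.123, 2.924, -0.007]
wrist_force: [1.4, -0.0, -0.1]
width: 0.448
time: 26.48
tool_pos: [0.4383, -0.4077, 0.3818]
tcp_rot: [1.125, 2.929, -0.003]
wrist_force: [-0.5, 0.8, -1.2]
width: 0.452
6645 [0.0038147  0.00034967 0.1463293 ] [[-0.01611761 -0.018659    0.14127196]
 [ 0.02083229  0.01971945  0.15008631]]
t 26.53 pos [ 0.4378 -0.4072  0.3796] F [ 0.9 -0.4 -1.5] T [-0.05  0.02 -0.05] w 0.447 q [-0.79  0.14  1.8   0.    1.2  -1.63]
tool mm [189.4 415.3  -5.5] shares [ 7.58 16.61 -0.22] rows 17.0
tilt fix shares [-0.     0.008  0.   ] yaw of tool y 47.97
```

View pics/w14.png

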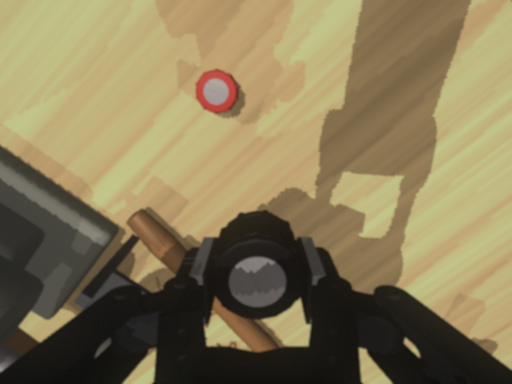

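```bash
python3 - <<'E'
from h import *
p=cv2.imread('pics/w14.png');g=cv2.cvtColor(p,cv2.COLOR_BGR2GRAY)[245:315,215:300]
mk=(g>75).astype(np.uint8);n,l,st,ce=cv2.connectedComponentsWithStats(mk);i=l[35,41];print(st[i])
c=max(cv2.findContours((l==i).astype(np.uint8),cv2.RETR_EXTERNAL,cv2.CHAIN_APPROX_NONE)[0],key=cv2.contourArea);e=cv2.fitEllipse(c);print(e)
m_,f=model('wrist');A=m_['tool_from_camera']
def tr(u,v,z):
    r=A[:3,:3]@np.array([(u-m_['cx'])/f,(v-m_['cy'])/f,1]);o=A[:3,3];return o+r*(z-o[2])/r[2]
print(tr(215+e[0][0],245+e[0][1],.146))
s=st[i];print(tr(215+s[0]+s[2]/2-.5,245+s[1]+s[3]/2-.5,.146))
E
python3 -m creep '[{"slide":[0.45,0.98,0],"angular":[0,0,0]},{"slide":[0.45,0.98,0],"angular":[0,0,0]},{"slide":[0.45,0.98,0],"angular":[0,0,0]},{"slide":[0.45,0.98,0],"angular":[0,0,0]},{"slide":[0.45,0.98,0],"angular":[0,0,0]}]'
python3 -m creep '[{"slide":[0.45,0.98,0],"angular":[0,0,0]},{"slide":[0.45,0.98,0],"angular":[0,0,0]},{"slide":[0.45,0.98,0],"angular":[0,0,0]},{"slide":[0.45,0.98,0],"angular":[0,0,0]},{"slide":[0.45,0.98,0],"angular":[0,0,0]}]'
python3 -m creep '[{"slide":[0.45,0.98,0],"angular":[0,0,0]},{"slide":[0.45,0.98,0],"angular":[0,0,0]},{"slide":[0.45,0.98,0],"angular":[0,0,0]},{"slide":[0.45,0.98,0],"angular":[0,0,0]},{"slide":[0.45,0.98,0],"angular":[0,0,0]}]'
python3 -m creep '[{"slide":[0.45,0.98,0],"angular":[0,0,0]},{"slide":[0.38,0.93,0],"angular":[0,0,0]},{"slide":[0,0,0],"angular":[0,0,0]},{"slide":[0,0,0],"angular":[0,0,0]},{"slide":[0,0,0],"angular":[0,0,0]}]'
python3 d.py .5752 .0281 .36
```

```text
[   0    0   85   70 4285]
((41.860572814941406, 32.028133392333984), (77.2022705078125, 95.47259521484375), 89.16849517822266)
[0.00374745 0.00028664 0.146     ]
[0.00256936 0.00034409 0.146     ]
time: 26.95
tool_pos: [0.4776, -0.2771, 0.3767]
tcp_rot: [-1.126, -2.928, -0.002]
wrist_force: [0.4, -0.2, -1.4]
width: 0.446
time: 27.37
tool_pos: [0.5178, -0.1485, 0.3768]
tcp_rot: [-1.125, -2.928, 0.0]
wrist_force: [0.5, -1.0, -0.6]
width: 0.45
time: 27.78
tool_pos: [0.5579, -0.02, 0.3767]
tcp_rot: [-1.125, -2.929, 0.002]
wrist_force: [0.4, 0.8, -0.9]
width: 0.447
time: 28.2
tool_pos: [0.5745, 0.0278, 0.3775]
tcp_rot: [-1.124, -2.93, 0.003]
wrist_force: [1.0, 0.2, -0.9]
width: 0.447
t 28.2 pos [0.5745 0.0278 0.3775] F [ 1.   0.2 -0.9] T [-0.05 -0.02  0.03] w 0.447 q [ 0.01  0.1   1.85 -0.    1.2  -0.83]
tool mm [-0.3  0.8 17.5] shares [-0.01  0.03  0.7 ] rows 1.0
tilt fix shares [-0.042 -0.033  0.   ] yaw of tool y 48.01
```

```bash
python3 - <<'E'
from h import *
m_,f=model('wrist');A=m_['tool_from_camera']
def tr(u,v,z):
    r=A[:3,:3]@np.array([(u-m_['cx'])/f,(v-m_['cy'])/f,1]);o=A[:3,3];return o+r*(z-o[2])/r[2]
print(tr(257,280,.146))
p=cv2.imread('pics/w14.png')[195:325,195:320];cv2.imwrite('pics/w14z.png',cv2.resize(p,None,fx=4,fy=4))
for n,x in(('scene',(264,110)),('side',(250,110))):
  p,d=imaging.read_camera(n);np.save(n+'15.npy',d);cv2.imwrite(f'pics/{n}15.png',p[:,:,::-1])
  cv2.imwrite(f'pics/{n}15z.png',cv2.resize(p[x[1]+25:x[1]+100,x[0]:x[0]+75,::-1],None,fx=7,fy=7,interpolation=cv2.INTER_CUBIC))
E
```

```text
[0.00232916 0.00034583 0.146     ]
```

View pics/w14z.png

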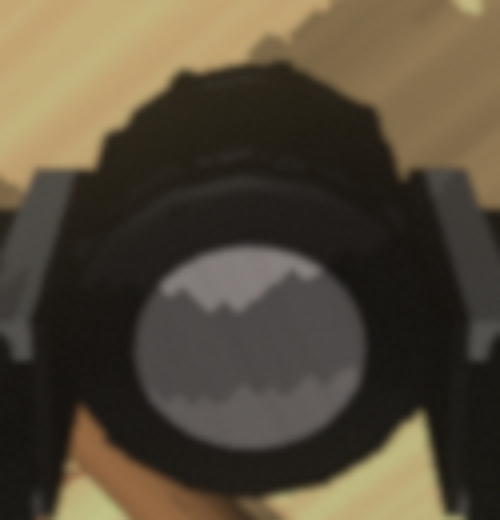

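View pics/scene15z.png

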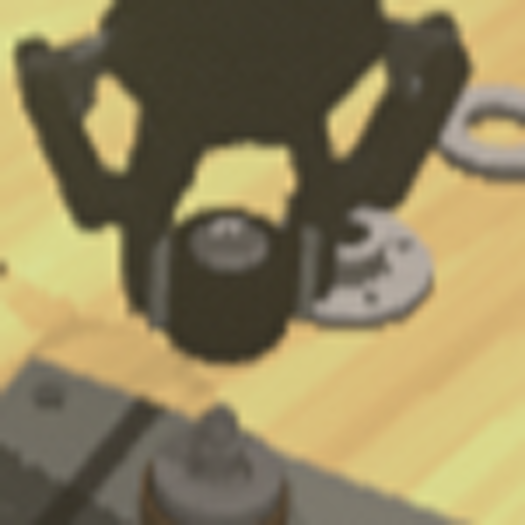

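View pics/side15z.png

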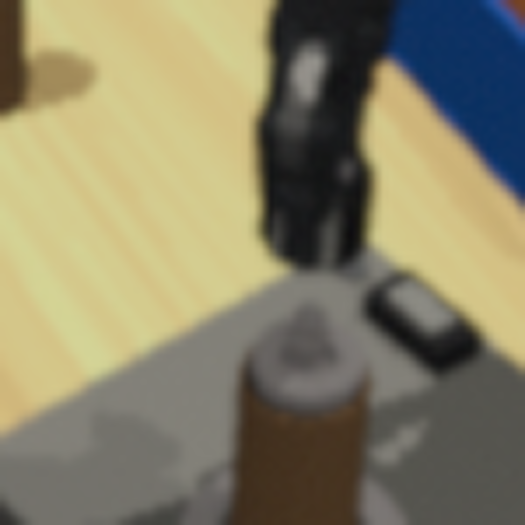

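```bash
python3 d.py .5757 .0270 .348
python3 -m creep '[{"slide":[-0.06,0,0.5],"angular":[0,0,0]},{"slide":[0,0,0.5],"angular":[0,0,0]},{"slide":[0,0,0],"angular":[0,0,0]},{"slide":[0,0,0],"angular":[0,0,0]},{"slide":[0,0,0],"angular":[0,0,0]}]'
python3 d.py .5757 .0270 .343
```

```text
t 28.3 pos [0.5747 0.0271 0.3783] F [ 0.3 -0.6 -0.7] T [ 0.05 -0.02 -0.01] w 0.452 q [ 0.    0.1   1.85 -0.    1.2  -0.83]
tool mm [-0.9  0.7 30.3] shares [-0.03  0.03  1.21] rows 2.0
tilt fix shares [-0.024 -0.018 -0.   ] yaw of tool y 47.92
time: 28.72
tool_pos: [0.5761, 0.0266, 0.3538]
tcp_rot: [-1.127, -2.931, 0.001]
wrist_force: [0.7, -0.1, -0.8]
width: 0.449
t 28.72 pos [0.5761 0.0266 0.3538] F [ 0.7 -0.1 -0.8] T [ 0.02 -0.04  0.01] w 0.449 q [ 0.    0.12  1.87 -0.    1.15 -0.83]
tool mm [ 0.6  0.  10.8] shares [0.02 0.   0.43] rows 1.0
tilt fix shares [-0.012 -0.012  0.   ] yaw of tool y 47.94
```

```bash
python3 - <<'E'
from h import *
o=[]
for n,x in(('scene',(270,150)),('side',(270,140))):
  p,d=imaging.read_camera(n);np.save(n+'16.npy',d)
  o.append(cv2.resize(p[x[1]:x[1]+50,x[0]:x[0]+40,::-1],None,fx=10,fy=10,interpolation=cv2.INTER_CUBIC))
cv2.imwrite('pics/sz16.png',np.hstack(o))
E
```

```text
(no output)
```

View pics/sz16.png

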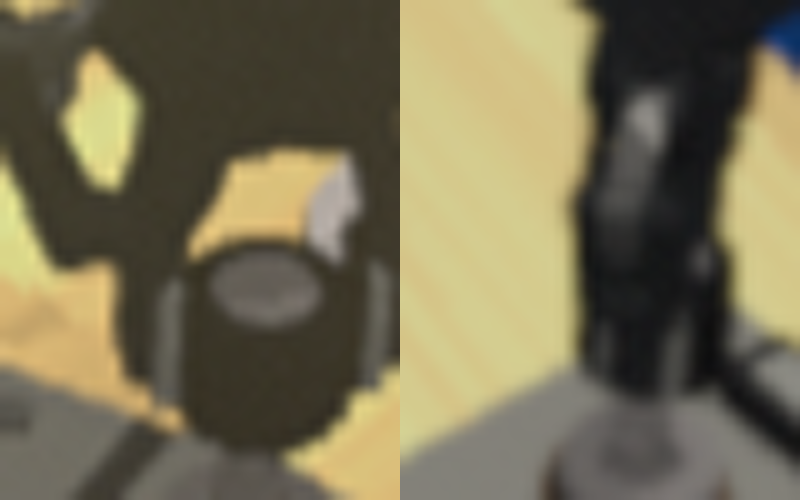

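```bash

python3 -m creep '[{"slide":[0.01,0,0.3],"angular":[0,0,0]},{"slide":[0,0,0.2],"angular":[0,0,0]},{"slide":[0,0,0],"angular":[0,0,0]},{"slide":[0,0,0],"angular":[0,0,0]}]'
python3 d.py .5757 .0270 .343
```

```text
time: 29.15
tool_pos: [0.5758, 0.0272, 0.3411]
tcp_rot: [-1.126, -2.931, 0.001]
wrist_force: [-0.2, -0.4, -0.3]
width: 0.446
t 29.15 pos [0.5758 0.0272 0.3411] F [-0.2 -0.4 -0.3] T [ 0.   -0.02  0.02] w 0.446 q [ 0.    0.13  1.89 -0.    1.13 -0.83]
tool mm [-0.  -0.2 -1.9] shares [-0.   -0.01 -0.07] rows 1.0
tilt fix shares [-0.014 -0.016  0.   ] yaw of tool y 47.98
```

```bash

python3 -m creep '[{"slide":[0,0,0.12],"angular":[0,0,0]},{"slide":[0,0,0.12],"angular":[0,0,0]},{"slide":[0,0,0],"angular":[0,0,0]},{"slide":[0,0,0],"angular":[0,0,0]}]'
python3 d.py .5757 .0270 .331
```

```text
time: 29.48
tool_pos: [0.576, 0.0272, 0.3356]
tcp_rot: [-1.126, -2.932, 0.0]
wrist_force: [-1.2, 0.3, -0.3]
width: 0.447
t 29.48 pos [0.576  0.0272 0.3356] F [-1.2  0.3 -0.3] T [0.03 0.1  0.05] w 0.447 q [ 0.    0.13  1.89  0.    1.12 -0.83]
tool mm [ 0.1 -0.3  4.6] shares [ 0.   -0.01  0.18] rows 1.0
tilt fix shares [-0.006 -0.008  0.   ] yaw of tool y 47.98
```

```bash

python3 -m creep '[{"slide":[0.02,0,0.1],"angular":[0,0,0]},{"slide":[0,0,0.08],"angular":[0,0,0]},{"slide":[0,0,0],"angular":[0,0,0]},{"slide":[0,0,0],"angular":[0,0,0]}]'
python3 d.py .5757 .0270 .331
```

```text
time: 29.82
tool_pos: [0.5756, 0.0274, 0.3312]
tcp_rot: [-1.126, -2.932, 0.001]
wrist_force: [-1.1, -0.5, -1.2]
width: 0.45
t 29.82 pos [0.5756 0.0274 0.3312] F [-1.1 -0.5 -1.2] T [-0.03  0.07  0.03] w 0.45 q [ 0.    0.14  1.9  -0.    1.11 -0.83]
tool mm [-0.3 -0.2  0.2] shares [-0.01 -0.01  0.01] rows 1.0
tilt fix shares [-0.007 -0.004 -0.   ] yaw of tool y 47.98
```

```bash

python3 -m creep '[{"slide":[0.01,0,0.05],"angular":[0,0,0]},{"slide":[0,0,0.03],"angular":[0,0,0]},{"slide":[0,0,0],"angular":[0,0,0]}]'
python3 d.py .5757 .0270 .331
python3 -m creep '[{"slide":[0,0,0.04],"angular":[0,0,0]},{"slide":[0,0,0.02],"angular":[0,0,0]},{"slide":[0,0,0],"angular":[0,0,0]}]'
python3 d.py .5757 .0270 .331
```

```text
time: 30.07
tool_pos: [0.5757, 0.0275, 0.3304]
tcp_rot: [1.126, 2.932, -0.0]
wrist_force: [-2.8, -0.5, 4.4]
width: 0.448
t 30.07 pos [0.5757 0.0275 0.3304] F [-2.8 -0.5  4.4] T [-0.2   0.6   0.03] w 0.448 q [ 0.    0.14  1.9  -0.    1.11 -0.83]
tool mm [-0.3 -0.4 -0.6] shares [-0.01 -0.01 -0.02] rows 1.0
tilt fix shares [ 0.001  0.009 -0.   ] yaw of tool y 47.98
time: 30.32
tool_pos: [0.5758, 0.0274, 0.3301]
tcp_rot: [1.126, 2.932, -0.0]
wrist_force: [-5.0, -1.7, 9.9]
width: 0.449
t 30.32 pos [0.5758 0.0274 0.3301] F [-5.  -1.7  9.9] T [-0.21  0.98 -0.02] w 0.449 q [ 0.    0.14  1.9  -0.    1.11 -0.83]
tool mm [-0.2 -0.4 -0.9] shares [-0.01 -0.01 -0.04] rows 1.0
tilt fix shares [ 0.004  0.015 -0.   ] yaw of tool y 47.98
```

```bash

python3 -m creep '[{"slide":[0.03,0,0.04],"angular":[0,0,0]},{"slide":[0,0,0],"angular":[0,0,0]},{"slide":[0,0,0],"angular":[0,0,0]}]'
python3 d.py .5757 .0270 .331
```

```text
time: 30.57
tool_pos: [0.5753, 0.0277, 0.3291]
tcp_rot: [1.126, 2.931, -0.001]
wrist_force: [-3.9, -3.0, 8.5]
width: 0.448
t 30.57 pos [0.5753 0.0277 0.3291] F [-3.9 -3.   8.5] T [-0.39  0.81  0.  ] w 0.448 q [ 0.01  0.14  1.9  -0.    1.1  -0.83]
tool mm [-0.8 -0.2 -1.9] shares [-0.03 -0.01 -0.08] rows 1.0
tilt fix shares [ 0.002  0.027 -0.   ] yaw of tool y 47.99
```

```bash

python3 -m creep '[{"slide":[0,-0.03,0.05],"angular":[0,0,0]},{"slide":[0,0,0],"angular":[0,0,0]},{"slide":[0,0,0],"angular":[0,0,0]}]'
python3 d.py .5757 .0270 .331
```

```text
time: 30.82
tool_pos: [0.5751, 0.0274, 0.3283]
tcp_rot: [1.126, 2.93, 0.001]
wrist_force: [-3.9, -1.0, 9.9]
width: 0.449
t 30.82 pos [0.5751 0.0274 0.3283] F [-3.9 -1.   9.9] T [-0.16  0.73  0.04] w 0.449 q [ 0.    0.14  1.9  -0.    1.1  -0.83]
tool mm [-0.7  0.1 -2.7] shares [-0.03  0.   -0.11] rows 1.0
tilt fix shares [0.023 0.031 0.   ] yaw of tool y 47.97
```

```bash

python3 -m creep '[{"slide":[0.01,0,0.05],"angular":[0,0,0]},{"slide":[0,0,0.03],"angular":[0,0,0]},{"slide":[0,0,0],"angular":[0,0,0]},{"slide":[0,0,0],"angular":[0,0,0]}]'
python3 d.py .5757 .0270 .331
```

```text
time: 31.15
tool_pos: [0.5749, 0.0275, 0.3257]
tcp_rot: [1.126, 2.93, 0.001]
wrist_force: [-3.1, -1.2, 7.4]
width: 0.446
t 31.15 pos [0.5749 0.0275 0.3257] F [-3.1 -1.2  7.4] T [-0.18  0.43  0.02] w 0.446 q [ 0.    0.14  1.9  -0.    1.1  -0.83]
tool mm [-1.   0.2 -5.3] shares [-0.04  0.01 -0.21] rows 1.0
tilt fix shares [ 0.019  0.03  -0.   ] yaw of tool y 47.97
```

```bash

python3 -m creep '[{"slide":[0.01,0,0.06],"angular":[0,0,0]},{"slide":[0,0,0.06],"angular":[0,0,0]},{"slide":[0,0,0],"angular":[0,0,0]},{"slide":[0,0,0],"angular":[0,0,0]}]'
python3 d.py .5757 .0270 .317
```

```text
time: 31.48
tool_pos: [0.5747, 0.0276, 0.322]
tcp_rot: [1.125, 2.93, 0.0]
wrist_force: [-1.0, -1.9, 5.8]
width: 0.448
t 31.48 pos [0.5747 0.0276 0.322 ] F [-1.  -1.9  5.8] T [-0.35  0.23 -0.02] w 0.448 q [ 0.    0.14  1.91 -0.    1.09 -0.83]
tool mm [-1.2  0.2  5. ] shares [-0.05  0.01  0.2 ] rows 1.0
tilt fix shares [ 0.016  0.032 -0.   ] yaw of tool y 47.98
```

```bash

python3 -m creep '[{"slide":[0,0,0.06],"angular":[0,0,0]},{"slide":[0,0,0.06],"angular":[0,0,0]},{"slide":[0,0,0],"angular":[0,0,0]},{"slide":[0,0,0],"angular":[0,0,0]}]'
python3 d.py .5757 .0270 .317
python3 - <<'E'
from h import *
o=[]
for n,x in(('scene',(270,170)),('side',(270,155))):
  p,d=imaging.read_camera(n);np.save(n+'17.npy',d)
  o.append(cv2.resize(p[x[1]:x[1]+50,x[0]:x[0]+40,::-1],None,fx=10,fy=10,interpolation=cv2.INTER_CUBIC))
cv2.imwrite('pics/sz17.png',np.hstack(o))
E
```

```text
time: 31.82
tool_pos: [0.5742, 0.0279, 0.317]
tcp_rot: [-1.127, -2.933, -0.0]
wrist_force: [1.2, -1.2, -1.2]
width: 0.452
t 31.82 pos [0.5742 0.0279 0.317 ] F [ 1.2 -1.2 -1.2] T [-0.21 -0.27  0.01] w 0.452 q [ 0.01  0.15  1.91  0.    1.08 -0.83]
tool mm [-1.7  0.3 -0. ] shares [-0.07  0.01 -0.  ] rows 1.0
tilt fix shares [ 0.003 -0.001  0.   ] yaw of tool y 47.97
```

View pics/sz17.png

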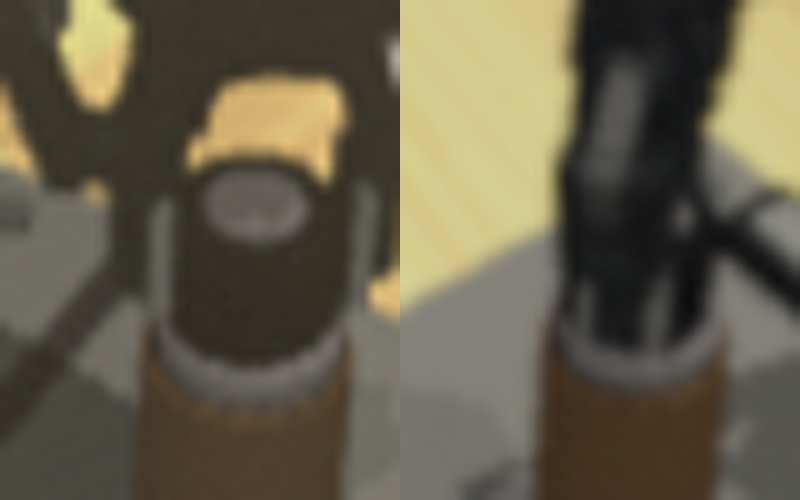

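```bash

python3 -m creep '[{"slide":[-0.02,0,0.06],"angular":[0,0,0]},{"slide":[0,0,0],"angular":[0,0,0]},{"slide":[0,0,0],"angular":[0,0,0]},{"slide":[0,0,0],"angular":[0,0,0]}]'
python3 d.py .5757 .0270 .317
```

```text
time: 32.25
tool_pos: [0.5744, 0.0278, 0.3169]
tcp_rot: [-1.126, -2.932, -0.0]
wrist_force: [-2.4, 0.1, 6.0]
width: 0.453
t 32.25 pos [0.5744 0.0278 0.3169] F [-2.4  0.1  6. ] T [-0.01  0.46 -0.05] w 0.453 q [ 0.    0.15  1.91  0.    1.08 -0.83]
tool mm [-1.5  0.3 -0.1] shares [-0.06  0.01 -0.  ] rows 1.0
tilt fix shares [ 0.001 -0.008 -0.   ] yaw of tool y 47.97
```

Firm stop at 0.3169: home. Unload, release and rise.

```bash

python3 -m creep '[{"slide":[0,0,-0.05],"angular":[0,0,0]},{"slide":[0,0,0],"angular":[0,0,0]}]'
python3 -m creep '[{"slide":[0,0,0],"angular":[0,0,0]},{"slide":[0,0,0],"angular":[0,0,0]},{"slide":[0,0,0],"angular":[0,0,0]},{"slide":[0,0,0],"angular":[0,0,0]},{"slide":[0,0,0],"angular":[0,0,0]}]' -1
python3 -m creep '[{"slide":[0,0,-0.5],"angular":[0,0,0]},{"slide":[0,0,-1],"angular":[0,0,0]},{"slide":[0,0,-1],"angular":[0,0,0]},{"slide":[0,0,-1],"angular":[0,0,0]},{"slide":[0,0,-1],"angular":[0,0,0]}]'
python3 -m creep '[{"slide":[0,0,0],"angular":[0,0,0]},{"slide":[0,0,0],"angular":[0,0,0]},{"slide":[0,0,0],"angular":[0,0,0]}]'
python3 - <<'E'
from h import *
s=bot.read_state()
for n in('scene','side','wrist'):
  p,d=imaging.read_camera(n);np.save(n+'18.npy',d);cv2.imwrite(f'pics/{n}18.png',p[:,:,::-1])
  C=cloud(n,d,s);m=(d>0)&(np.hypot(C[...,0]-.5745,C[...,1]-.0283)<.016)&(C[...,2]<.2)&(C[...,2]>.145)
  T=C[m];print(n,len(T),np.percentile(T[:,2],[50,90,97]).round(4),np.median(T[T[:,2]>.165],0).round(4))
E
python3 d.py .5757 .0270 .42
```

```text
time: 32.42
tool_pos: [0.5744, 0.0278, 0.317]
tcp_rot: [-1.126, -2.932, -0.0]
wrist_force: [-0.6, 0.7, -0.6]
width: 0.441
time: 32.83
tool_pos: [0.5746, 0.0276, 0.3175]
tcp_rot: [1.127, 2.933, 0.0]
wrist_force: [-0.7, -0.3, 0.2]
width: 1.0
time: 33.25
tool_pos: [0.5744, 0.0276, 0.4322]
tcp_rot: [1.126, 2.932, 0.0]
wrist_force: [1.4, -0.0, 0.4]
width: 0.998
time: 33.5
tool_pos: [0.5743, 0.0276, 0.4302]
tcp_rot: [1.126, 2.932, 0.0]
wrist_force: [-0.3, -0.1, -0.2]
width: 0.996
scene 104 [0.1715 0.173  0.1737] [0.574  0.0273 0.1715]
side 86 [0.1718 0.1747 0.1755] [0.5743 0.0274 0.1718]
wrist 1326 [0.1725 0.1734 0.1738] [0.5742 0.0286 0.1725]
t 33.65 pos [0.574  0.0275 0.4283] F [ 0.5  0.4 -0.5] T [ 0.01 -0.   -0.02] w 1.0 q [ 0.    0.06  1.79  0.    1.29 -0.83]
tool mm [-1.6  0.7  8.3] shares [-0.07  0.03  0.33] rows 1.0
tilt fix shares [-0.028 -0.031  0.   ] yaw of tool y 47.97
```

View pics/scene18.png

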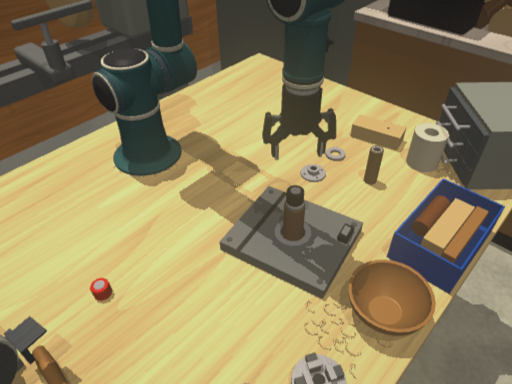

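View pics/side18.png

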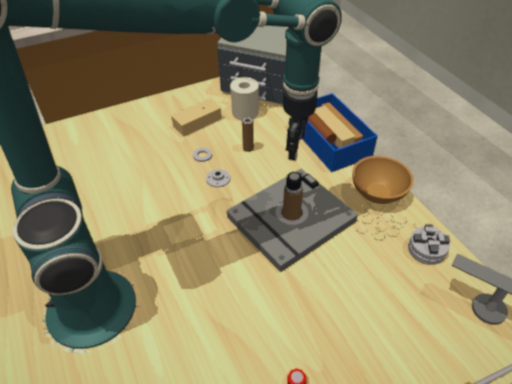

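```bash
python3 -c "
from workcell import order
print(order.finish_job())"
```

```text
the job is handed in; nothing more can be done
None
```

The sander now has the thick drum, the narrow collar and the black cap knob on it, all home. I handed the job in at about 34 s, with the gripper open and clear.

- **Drum:** it first stood on the drive key. I turned it about 28° under light pressure until the slots dropped over, and it came down 8.3 mm to a firm stop. The wrist camera put its top at 126.9 mm, where 127 mm is fully home.
- **Collar:** it went onto the drum with about 5 N. The wrist camera read about 136 to 137 mm at its top, against 137 mm expected.
- **Cap knob:** it went over the spring balls at about 10 N and snapped down. A 6 N check push then met a firm stop. The three cameras read its top at 171.5 to 172.5 mm, against 171 mm expected. Stuck on the balls, it would have stood at about 185 mm.

The highest contact force I read was about 14 N at the wrist, when the drum first met the key. In the last pictures the red knob, thin drum, wide collar and faceplate stand where they were.

The cameras disagreed by 1 to 3 mm when lining up the drum and the knob, and some of my edge measurements failed. I fixed the final alignment with the measured tool position and the contact forces. The last readings did not contradict the job being done.

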